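Put the cast vases in the drying bay and tidy the brushes

ROBOT

A 7-joint arm with a two-finger parallel gripper is mounted at the origin on the work surface. World frame = base frame: x ahead of the robot, y to its left, z up, the work surface at z = 0. Lengths are in m, angles in rad, forces in N, time in s.
With the tool pointing down it reaches from about 0.4 to 0.85 m from the base axis. Payload 10.4 kg.
Tool frame: the origin (TCP) lies midway between the tips of the shut fingers; the grasp point (between the pads) lies r.grip_point_offset behind it (r.grip_point_offset is the distance from the TCP to the grasp point, in m); z points along the fingers, y is the line along which they close (so a half turn about z gives the same grasp; the last joint's range is limited). The gripper opens to 87 mm and grips with 3 to 60 N. Pads are 19 mm wide; open, the fingers measure 117 mm over their backs; the gripper's body (75 mm by 190 mm) begins 51 mm behind the grasp point.
Start: joints at [-1.225, 0.332, -0.065, 1.46, 0.022, 1.35, -0.088], TCP at [0.225, 0.583, 0.223] pointing down, gripper open.
Joint ranges: [-2.6, 2.6], [-0.5, 2.12], [-1.47, 1.34], [0.16, 2.42], [-1.27, 4.41], [0.06, 2.06], [-2.6, 2.6]. Speed limits (rad/s): [2.22, 2.22, 2.79, 2.79, 3.14, 3.14, 3.14].

INTERFACE

Orientations are given as a unit quaternion [x, y, z, w].
In Python, from bench import r gives the robot as it stands.
- The arm moves only by the tool play_rows, never from a script. Its arguments are lists of equal length, an entry for each row: "claw": the closure, from 0 (fully open) to 1 (shut); "delta_pos": the shift along the tool's x, y, z scaled (see below), a list of three; "delta_rot": the turn, a rotation vector about the tool's x, y, z scaled (see below), a list of three. A call has 1 to 8 rows; each row shifts and turns the commanded pose from where the row before left it, along the tool's axes as they then stand; what a row does not reach is not made up. The controller multiplies each number of a shift by 200 mm and each number of a turn by pi rad. A row lasts 1/10 s, in which the tool goes at most 50 mm and 8.59 degrees, less where a joint would pass 70% of its speed; a pose out of reach is approached as far as the arm can. A call with a number of a shift or a turn outside -1 to 1 is refused whole. A call with a gripper value outside its range is refused whole. The fingers move at their own pace and stop on an object; "squeeze" is the grip in N (left out, the last holds). Time passes only in rows, so rows that do not move let the fingers close. It gives the time, the measured TCP pose, the force, the opening and the grip force at its end, in the units of the state.
- r.read_state(): the state, without advancing time (a new reading comes with each control period).
- r.camera(name): name is "scene" or "top" or "wrist"; returns a dict with "pixels" (420x560x3 uint8, red, green, blue), "camera_matrix" (3x3 intrinsics, pixels), "cam_to_world" (4x4, takes a point from camera to world coordinates); the wrist camera has in their place "hand_eye" (4x4, takes a point from camera to tool coordinates, whose origin is the TCP and whose axes are the flange's). Camera axes: x right, y up, looking along -z (the intrinsics and any distortion apply to the point x, -y, -z); pixel columns grow to the right and rows downward; lengths in m; the calibration is good to about 2 mm. A picture is of the moment at which its call begins: read the wrist's pose just before it. There is no depth.
- r.close_job(): hands the job in; it is judged then, once.
The state is a dict: "time": time; "joint_positions": joint angles; "joint_vel": joint speeds; "joint_torque": joint torques, N m; "ee_pos": TCP position; "eef_rot": TCP orientation; "ft_force": force on the tool from outside, world axes, zero at the start; "torque": the same for the moment, N m; "width": finger opening in m; "grip_force": force on a finger pad.
Only numpy, scipy, OpenCV 4.12 (cv2) and the standard library are available. Lean on these libraries where they do the work, as an engineer would, in place of code of your own. Each camera call takes 0.05 s, during which the arm holds its last target. There are 200 camera calls.

TASK

Stand all the raw clay vases upright on the plywood ware tray while it is still outside, then slide the loaded tray along the bench into the drying bay until it is fully home, and only then push the fan lever right over to on. Also stand every loose brush in the white brush stand, bristles up, one to a pocket. Finish with the vases still upright on the tray, and leave the plaster mould, the jar and the sponge where they are.

Things in the scene. Friction and masses are not known exactly. Their poses are not given: they have to be found in the camera images.
- tray: Flat plywood tray on the bench, no rim: own x -125 to +85 mm, 170 mm wide (own y), 10 mm thick, 450 g. Upright grip board across it at own x = -105: 10 mm thick, 80 wide, top 67 mm above the bench. Vases go between own x -85 and +85, clear of the side edges by 12 mm (lips of the bay). Origin: underside, middle of that area; own x points away from the grip board, the way it slides in.
- bay: Fixed drying bay, open on top; the tray slides in along its own +x, flat on the bench. Channel 178 mm wide, side runners 50 mm high from own x -85 to the fan housing's face at +87 (110 high); lips 17-21 mm up reach 9 mm inwards over the tray's edges; flared mouth from x -121, 30 high. Origin on the bench, mid channel: tray is home when its origin is there, x axes alike, grip board outside.
- fan_lever (a joint): Fan switch lever on a grey block (70 x 50 x 25 mm) beside the bay at the bay's own (x, y) = (-20, +138) mm. Hinge 22 mm above the bench, axis along the bay's y, arm 80 mm with a black ball 26 mm across. 0 = off, leaning to the bay's -x; 1.0 rad = fully on, leaning to the bay's +x. Stays where left.
- fan_lever_tip (a point): Centre of the black ball at the end of the fan lever.
- stand: White glazed brush stand fixed to the bench: three square pockets in a row along its own y, centres 72 mm apart, on a base plate 50 x 200 x 6 mm. Origin under its middle. Pocket rims 85 mm above the bench.
- vase1: A small cast bud vase of raw cream clay, closed solid shape, standing upright on its flat foot at the start: straight round body 46 mm across up to 50 mm, then a neck 24 mm across; 75 mm tall. Origin at the centre of its foot, own z up. About 110 g.
- vase2: A small cast bud vase of raw cream clay, closed solid shape, standing upright on its flat foot at the start: straight round body 46 mm across up to 50 mm, then a neck 24 mm across; 75 mm tall. Origin at the centre of its foot, own z up. About 110 g.
- vase3: A small cast bud vase of raw cream clay, closed solid shape, standing upright on its flat foot at the start: straight round body 46 mm across up to 50 mm, then a neck 24 mm across; 75 mm tall. Origin at the centre of its foot, own z up. About 110 g.
- vase4: A small cast bud vase of raw cream clay, closed solid shape, standing upright on its flat foot at the start: straight round body 46 mm across up to 50 mm, then a neck 24 mm across; 75 mm tall. Origin at the centre of its foot, own z up. About 110 g.
- brush1: A glaze brush, lying on the bench at the start: 190 mm long, square wooden handle 18 x 18 mm for the first 120 mm from the butt, then a steel ferrule and dark bristles, 24 mm wide (own y) and 18 mm thick. Origin on its axis at mid-length; own x runs along it from the butt (x = -95 mm) to the bristle end (x = +95 mm). About 60 g.
- brush1_butt (a point): The butt end of brush1's handle, on its axis.
- brush2: A glaze brush, lying on the bench at the start: 190 mm long, square wooden handle 18 x 18 mm for the first 120 mm from the butt, then a steel ferrule and dark bristles, 24 mm wide (own y) and 18 mm thick. Origin on its axis at mid-length; own x runs along it from the butt (x = -95 mm) to the bristle end (x = +95 mm). About 60 g.
- brush2_butt (a point): The butt end of brush2's handle, on its axis.
- brush3: A glaze brush, lying on the bench at the start: 190 mm long, square wooden handle 18 x 18 mm for the first 120 mm from the butt, then a steel ferrule and dark bristles, 24 mm wide (own y) and 18 mm thick. Origin on its axis at mid-length; own x runs along it from the butt (x = -95 mm) to the bristle end (x = +95 mm). About 60 g.
- brush3_butt (a point): The butt end of brush3's handle, on its axis.
- pocket1 (a point): First (own y = -72 mm) pocket of the brush stand: centre of its square floor, 6 mm above the bench. Mouth 28 x 28 mm inside, walls 5 mm, rim 85 mm above the bench.
- pocket2 (a point): Middle pocket of the brush stand: centre of its square floor, 6 mm above the bench. Mouth 28 x 28 mm inside, walls 5 mm, rim 85 mm above the bench.
- pocket3 (a point): Third (own y = +72 mm) pocket of the brush stand: centre of its square floor, 6 mm above the bench. Mouth 28 x 28 mm inside, walls 5 mm, rim 85 mm above the bench.
- mould: Bystander: white plaster mould half, 80 x 110 x 45 mm, origin under its centre.
- jar: Bystander: white jar with a blue lid, 80 mm across and 110 mm tall, origin under its centre.
- sponge: Bystander: yellow sponge block, 50 x 80 x 30 mm, origin under its centre.

How it is judged:
By the outcome, as a careful person would: the job done as asked, in the order asked, and still so for the second after the job is handed in, with the robot touching nothing.
Of vase1, vase2, vase3, vase4 only 2 to 4 are there at a start; the rules pass over those that are not, and their reading is None.
Of brush1, brush2, brush3 only 2 to 3 are there at a start; the rules pass over those that are not, and their reading is None.
At some moment in a run one of brush1, brush2, brush3 may be knocked a few centimetres aside while the robot is not near it.
It also fails if it takes over 210 s, if anything falls off the work surface, if the arm or the gripper's body presses on something with over 40 N, if the wrist force passes 120 N, or if a joint passes its speed limit or range.

## Working session

There is one attempt and no reset: what is moved stays moved. The work goes in short steps, Python scripts to look and compute and a tool call to move; the robot and the scene stay as the last step left them, time stands still between calls to the robot, and variables do not carry over. Pictures are saved under pics/ and viewed, at most 14 in all, crops included, and the job is handed in when it is done.

Besides the shell and the picture viewer there is one more tool, called after "Request:" by a JSON object that holds its "method" and its "body". play_rows: Moves the arm, as the interface text tells. Shifts and turns lie within -1 to 1; 1 stands for 200 mm of shift or pi rad of turn. Its arguments: {"type":"object","properties":{"claw":{"type":"array"},"delta_pos":{"type":"array"},"delta_rot":{"type":"array"},"squeeze":{"type":"number"}},"required":["claw","delta_pos","delta_rot"]}

```bash
ls; mkdir -p pics; python3 - <<'E'
from bench import r
import cv2,numpy as np
s=r.read_state(); print(s, r.grip_point_offset)
for n in ("top","scene","wrist"):
    c=r.camera(n); cv2.imwrite(f"pics/{n}0.png",cv2.resize(c["pixels"][:,:,::-1],(800,600),interpolation=cv2.INTER_CUBIC))
    print(n,{k:np.round(v,4).tolist() for k,v in c.items() if k!="pixels"})
    np.savez(f"pics/{n}0.npz",**c)
E
```

```text
pics
{'time': 0.0, 'joint_positions': array([-1.22456083,  0.33286712, -0.06473166,  1.46094158,  0.0215975 ,
        1.34989433, -0.08850768]), 'joint_vel': array([-8.61331822e-04, -8.65081489e-04,  7.31712229e-05,  3.81010944e-04,
       -1.08598707e-03, -2.39236206e-05,  6.51190096e-04]), 'joint_torque': array([-5.78284853e-04, -6.23253393e+01,  2.41983990e-02, -3.89904499e+01,
       -6.13915734e-02,  3.96101153e-02,  9.85100223e-05]), 'ee_pos': array([0.22517828, 0.58261131, 0.22175686]), 'eef_rot': array([ 1.83353156e-01,  9.83046855e-01, -6.99769194e-04, -1.03595704e-04]), 'ft_force': array([ 0.25319408, -0.76324719,  0.34054283]), 'torque': array([0.02000056, 0.061199  , 0.02765312]), 'grip_force': 0.0, 'width': 0.0872090261480658} 0.0187
top {'camera_matrix': [[419.8944, 0.0, 278.7783], [0.0, 419.8944, 217.7106], [0.0, 0.0, 1.0]], 'cam_to_world': [[-0.008, 0.9962, -0.0869, 0.4668], [-0.9994, -0.005, 0.0349, -0.0319], [0.0343, 0.0871, 0.9956, 1.0499], [0.0, 0.0, 0.0, 1.0]]}
scene {'camera_matrix': [[436.0771, 0.0, 271.5101], [0.0, 436.0771, 211.6102], [0.0, 0.0, 1.0]], 'cam_to_world': [[-0.5394, -0.5529, 0.6351, 1.197], [0.842, -0.3659, 0.3965, 0.3542], [0.0132, 0.7486, 0.6629, 0.7941], [0.0, 0.0, 0.0, 1.0]]}
wrist {'camera_matrix': [[308.909, 0.0, 273.8148], [0.0, 308.909, 211.8919], [0.0, 0.0, 1.0]], 'hand_eye': [[-0.0009, 0.9663, 0.2574, 0.0688], [1.0, 0.001, -0.0002, -0.0001], [-0.0004, 0.2574, -0.9663, -0.1632], [0.0, 0.0, 0.0, 1.0]]}
```

View pics/top0.png

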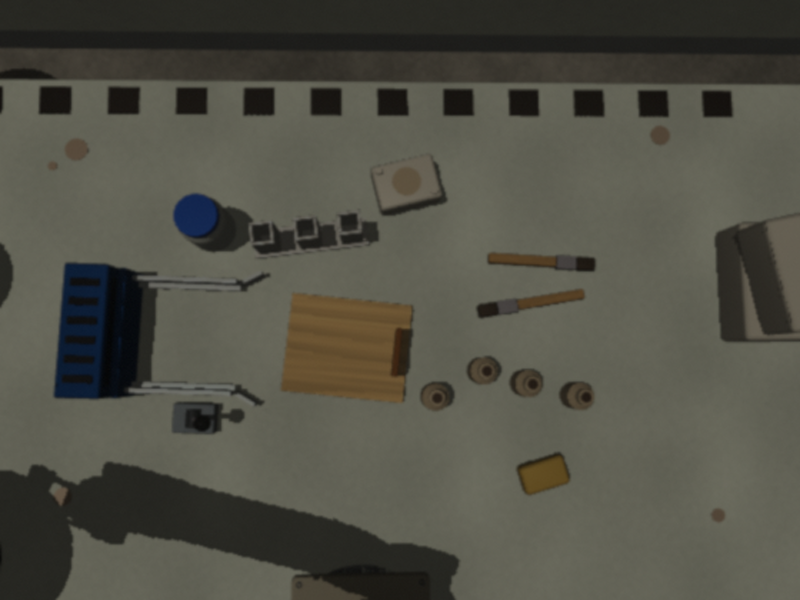

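View pics/scene0.png

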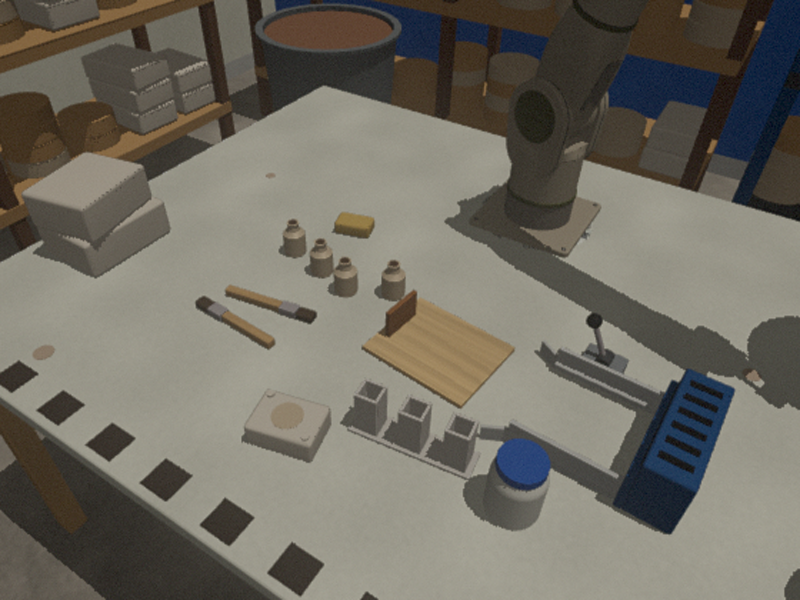

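The top view shows 4 vases (necks near (438,397), (486,371), (532,383), (586,397)), 2 brushes, the tray at (345,347) with its grip board at the right, and the bay at the left. I'll enlarge these areas to measure them.

```bash
cat > h.py <<'E'
from bench import r
import cv2,numpy as np
from scipy.spatial.transform import Rotation as R
def load(n): return np.load(f"pics/{n}.npz")
def ray(c,u,v,T=None):
    K=c["camera_matrix"]; T=c["cam_to_world"] if T is None else T
    d=np.linalg.inv(K)@[u,v,1]; d=T[:3,:3]@(d*[1,-1,-1]); return T[:3,3],d/np.linalg.norm(d)
def onz(c,u,v,z,T=None):
    o,d=ray(c,u,v,T); return o+d*(z-o[2])/d[2]
def tri(*rays):
    A=sum(np.eye(3)-np.outer(d,d) for o,d in rays); b=sum((np.eye(3)-np.outer(d,d))@o for o,d in rays)
    p=np.linalg.solve(A,b); return p,[np.linalg.norm(np.cross(p-o,d)) for o,d in rays]
def crop(c,x0,y0,w,h,k,name):
    im=np.asarray(c["pixels"])[y0:y0+h,x0:x0+w,::-1]
    im=cv2.convertScaleAbs(cv2.resize(im,(w*k,h*k),interpolation=cv2.INTER_CUBIC),alpha=1.7)
    cv2.imwrite(f"pics/{name}.png",im)
E
python3 - <<'E'
from h import *
t=load("top0"); s=load("scene0")
crop(t,30,140,260,170,3,"tl"); crop(t,270,165,160,120,5,"tr"); crop(s,130,140,260,190,3,"sc")
E
```

```text
(no output)
```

View pics/tl.png

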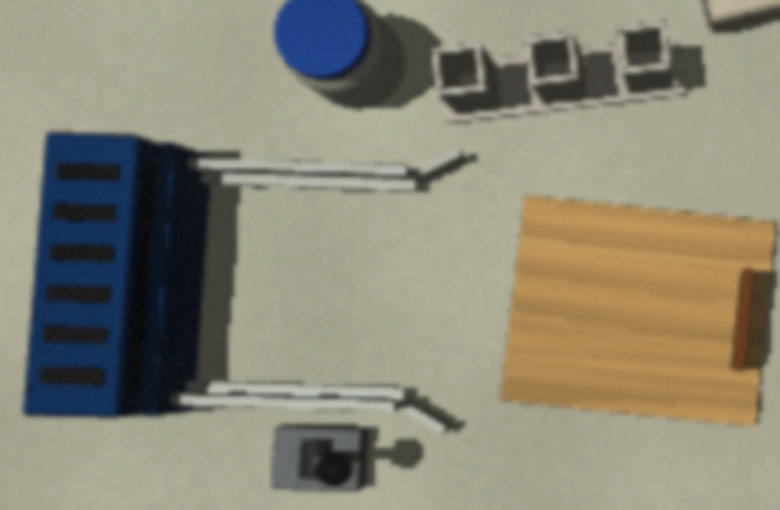

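View pics/tr.png

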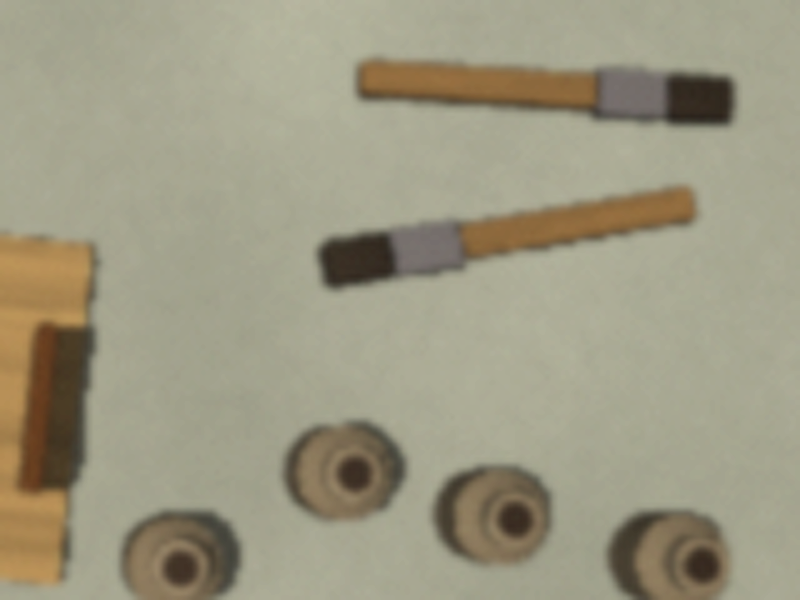

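View pics/sc.png

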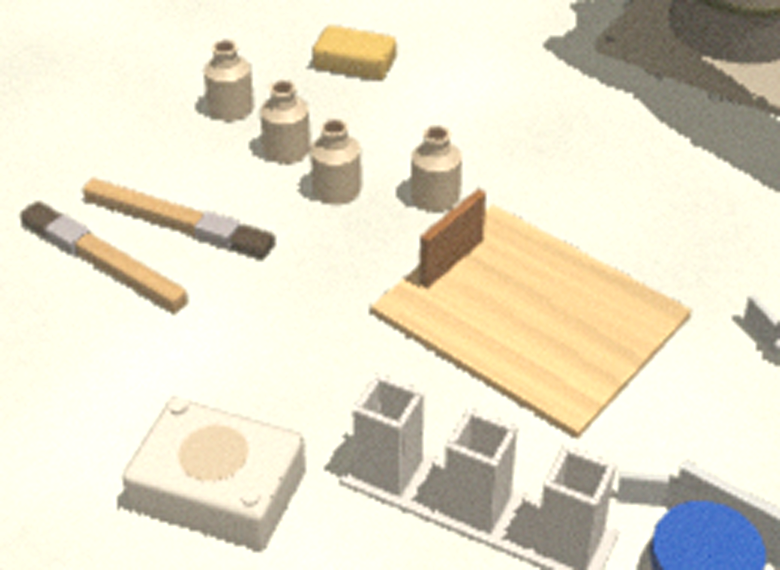

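Crops, in crop pixels. `tl`: pocket rims at (461,69), (553,58), (645,47); tray corners at (525,197), (775,222), (757,424), (501,402); lever ball at (333,465). `tr`: vase necks at (180,568), (356,473), (516,520), (702,565); brush A from (360,79) to (732,100) and brush B from (692,204) to (324,262), butt to bristles. `sc` shows the same items.

```bash
python3 - <<'E'
from h import *
np.set_printoptions(precision=4,suppress=True)
t=load("top0"); s=load("scene0")
f=lambda x0,y0,k:(lambda u,v:(x0+(u+.5)/k-.5,y0+(v+.5)/k-.5))
tl=f(30,140,3);tr=f(270,165,5);sc=f(130,140,3);s8=lambda u,v:((u+.5)*.7-.5,(v+.5)*.7-.5)
def pr(n,a,b,z):
    p,e=tri(ray(t,*a),ray(s,*b)); print(n,p,"res",np.round(e[0]*1000,1),"onz",onz(t,*a,z)[:2],onz(s,*b,z)[:2])
for i,(a,b) in enumerate([((180,568),(437,134)),((356,473),(334,128)),((516,520),(284,89)),((702,565),(225,47))]): pr("vase%d"%i,tr(*a),sc(*b),.075)
for n,a,b in [("Abutt",(360,79),(180,297)),("Aend",(732,100),(33,212)),("Bbutt",(692,204),(92,187)),("Bend",(324,262),(267,241))]: pr(n,tr(*a),sc(*b),.018)
for i,(a,b) in enumerate([((461,69),(581,473)),((553,58),(482,436)),((645,47),(390,400))]): pr("pocket%d"%i,tl(*a),sc(*b),.085)
tray=[((525,197),(578,433)),((775,222),(372,310)),((501,402),(690,315)),((757,424),(490,208))]
for i,(a,b) in enumerate(tray): pr("tray%d"%i,tl(*a),sc(*b),.010)
pr("ball",tl(333,465),s8(595,321),.09)
print("board top",onz(t,*tl(750,270),.067)[:2],onz(t,*tl(738,369),.067)[:2])
L=lambda n,a,b,z:print(n,onz(t,*tl(*a),z)[:2],onz(t,*tl(*b),z)[:2])
L("up top",(190,163),(405,171),.05);L("up lip",(225,181),(415,186),.021)
L("lo top",(180,400),(395,407),.05);L("lo lip",(210,388),(400,394),.021)
L("tips",(470,156),(455,428),.03);L("face",(137,135),(118,413),.11)
L("block",(278,427),(362,427),.025);L("block2",(272,488),(360,489),.025)
E
```

```text
vase0 [ 0.4113 -0.1263  0.0764] res 0.5 onz [ 0.4115 -0.1269] [ 0.4096 -0.1268]
vase1 [ 0.4541 -0.2088  0.0754] res 0.7 onz [ 0.4544 -0.2095] [ 0.4533 -0.2084]
vase2 [ 0.4314 -0.2827  0.0751] res 1.3 onz [ 0.432  -0.2839] [ 0.4309 -0.2815]
vase3 [ 0.4102 -0.3692  0.0772] res 0.7 onz [ 0.4104 -0.3706] [ 0.4077 -0.3706]
Abutt [ 0.6505 -0.2269  0.0157] res 0.5 onz [ 0.6498 -0.226 ] [ 0.6523 -0.2257]
Aend [ 0.6384 -0.4142  0.0115] res 2.4 onz [ 0.6387 -0.4139] [ 0.6425 -0.4051]
Bbutt [ 0.5855 -0.3913  0.0141] res 1.9 onz [ 0.5862 -0.3917] [ 0.5881 -0.3855]
Bend [ 0.5582 -0.2065  0.0188] res 0.6 onz [ 0.558  -0.2061] [ 0.5578 -0.2077]
pocket0 [0.6796 0.1559 0.0847] res 1.5 onz [0.6801 0.1545] [0.679  0.1572]
pocket1 [0.6885 0.0846 0.0845] res 0.8 onz [0.6888 0.0838] [0.6884 0.0856]
pocket2 [0.6969 0.0137 0.085 ] res 1.2 onz [0.6974 0.0127] [0.6964 0.0148]
tray0 [0.5896 0.1159 0.0068] res 0.2 onz [0.5893 0.1152] [0.592 0.117]
tray1 [ 0.5676 -0.091   0.0061] res 0.7 onz [ 0.5676 -0.0914] [ 0.5704 -0.0881]
tray2 [0.421  0.1347 0.0019] res 0.0 onz [0.4214 0.1334] [0.429 0.137]
tray3 [ 0.4009 -0.0744  0.0063] res 0.8 onz [ 0.4015 -0.075 ] [ 0.4043 -0.0717]
ball [0.3795 0.2443 0.0958] res 1.3 onz [0.3795 0.2447] [0.3717 0.2445]
board top [ 0.5245 -0.0682] [ 0.4476 -0.0583]
up top [0.6126 0.3727] [0.6057 0.2044]
up lip [0.602 0.356] [0.5974 0.203 ]
lo top [0.427  0.3748] [0.4201 0.2093]
lo lip [0.4352 0.3632] [0.429  0.2124]
tips [0.6206 0.157 ] [0.4021 0.1665]
face [0.625  0.3878] [0.4205 0.3945]
block [0.404  0.3074] [0.4033 0.2411]
block2 [0.3561 0.3109] [0.3545 0.2418]
```

Everything checks out: vase necks at z≈75 mm, rims at 85 mm, tray 10 mm. There are 4 vases and 2 brushes. First I'll turn the tool so it closes along world x (tool x = world +y).

Request:
{"method": "play_rows", "body": {"claw": [0, 0, 0, 0, 0, 0, 0, 0], "delta_pos": [[0, 0, 0], [0, 0, 0], [0, 0, 0], [0, 0, 0], [0, 0, 0], [0, 0, 0], [0, 0, 0], [0, 0, 0]], "delta_rot": [[0, 0, 0.0425], [0, 0, 0.0425], [0, 0, 0.0425], [0, 0, 0.0425], [0, 0, 0.0425], [0, 0, 0.0425], [0, 0, 0.0425], [0, 0, 0.0425]], "squeeze": 25}}

```text
time: 0.95
ee_pos: [0.2252, 0.5828, 0.2222]
eef_rot: [0.66, 0.751, -0.0, 0.0]
ft_force: [0.2, 0.6, -1.1]
width: 0.0873
grip_force: 0.0
```

Request:
{"method": "play_rows", "body": {"claw": [0, 0, 0, 0, 0, 0, 0, 0], "delta_pos": [[0, 0, 0], [-0.1, 0.2, 0], [-0.1, 0.2, 0], [-0.15, 0.2, 0], [-0.15, 0.2, 0], [-0.2, 0.2, 0], [-0.2, 0.2, 0], [-0.2, 0.2, 0]], "delta_rot": [[0, 0, 0.0426], [0, 0, 0], [0, 0, 0], [0, 0, 0], [0, 0, 0], [0, 0, 0], [0, 0, 0], [0, 0, 0]]}}

```text
time: 1.75
ee_pos: [0.4924, 0.3752, 0.2224]
eef_rot: [0.707, 0.707, -0.0, -0.0]
ft_force: [0.6, 1.1, -0.3]
width: 0.0872
grip_force: 0.0
```

Request:
{"method": "play_rows", "body": {"claw": [0, 0, 0, 0, 0, 0, 0, 0], "delta_pos": [[-0.22, 0, 0], [-0.22, 0, 0], [-0.22, 0, 0], [-0.22, 0, 0], [-0.22, 0, 0], [-0.22, -0.05, 0], [-0.22, -0.05, 0], [-0.22, -0.05, 0]], "delta_rot": [[0, 0, 0], [0, 0, 0], [0, 0, 0], [0, 0, 0], [0, 0, 0], [0, 0, 0], [0, 0, 0], [0, 0, 0]]}}

```text
time: 2.55
ee_pos: [0.4606, 0.0232, 0.2224]
eef_rot: [0.707, 0.707, 0.0, -0.0]
ft_force: [1.4, -0.7, 0.7]
width: 0.087
grip_force: 0.0
```

Request:
{"method": "play_rows", "body": {"claw": [0, 0, 0, 0, 0, 0, 0, 0], "delta_pos": [[-0.22, -0.1, 0], [-0.22, -0.1, 0], [-0.22, -0.12, 0], [-0.025, 0, 0.2], [0, 0, 0.15], [0, 0, 0], [0, 0, 0], [0, 0, 0]], "delta_rot": [[0, 0, 0], [0, 0, 0], [0, 0, 0], [0, 0, 0], [0, 0, 0], [0, 0, 0], [0, 0, 0], [0, 0, 0]]}}

```text
time: 3.35
ee_pos: [0.3984, -0.1118, 0.154]
eef_rot: [0.707, 0.707, 0.001, 0.001]
ft_force: [0.4, 0.3, 0.3]
width: 0.0865
grip_force: 0.0
```

```bash
python3 - <<'E'
from h import *
s=r.read_state(); print(s["joint_positions"].round(3),s["ee_pos"])
c=r.camera("wrist"); np.savez("pics/w1.npz",ee=s["ee_pos"],q=s["eef_rot"],**c); crop(c,0,0,560,420,1,"w1")
E
```

```text
[-0.516 -0.151  0.641  2.101  0.098  1.163  0.08 ] [ 0.3984404  -0.11179914  0.15399167]
```

View pics/w1.png

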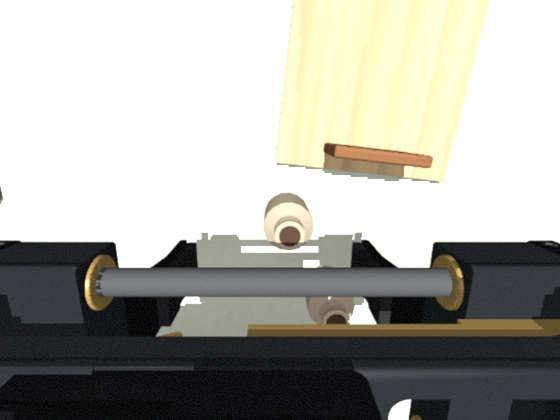

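The wrist view shows vase0's neck opening at (290,236), vase1 hidden behind the gripper's bar at (335,322), and the tray above. I'll cross-check vase0 with this view.

```bash
cat >> h.py <<'E'
def wT(c):
    T=np.eye(4); T[:3,:3]=R.from_quat(c["q"]).as_matrix(); T[:3,3]=c["ee"]; return T@c["hand_eye"]
E
python3 - <<'E'
from h import *
w=load("w1"); print(onz(w,290,236,.075,wT(w)))
s=r.read_state(); print(s["ee_pos"],s["eef_rot"])
E
```

```text
[ 0.41321627 -0.12731715  0.075     ]
[ 0.39850161 -0.1118053   0.15396766] [0.70686521 0.70734752 0.00073392 0.00072674]
```

Request:
{"method": "play_rows", "body": {"claw": [0, 0, 0, 0, 0, 0, 0, 0], "delta_pos": [[-0.076, 0.068, 0], [0, 0, 0.1], [0, 0, 0.1], [0, 0, 0.1], [0, 0, 0.1], [0, 0, 0.1], [0, 0, 0.1], [0, 0, 0.09]], "delta_rot": [[0, 0, 0], [0, 0, 0], [0, 0, 0], [0, 0, 0], [0, 0, 0], [0, 0, 0], [0, 0, 0], [0, 0, 0]]}}

```text
time: 4.2
ee_pos: [0.4122, -0.1268, 0.0146]
eef_rot: [0.707, 0.708, 0.001, 0.0]
ft_force: [0.1, 0.1, -0.2]
width: 0.0869
grip_force: 0.0
```

Request:
{"method": "play_rows", "body": {"claw": [1, 1, 1, 1, 1, 1], "delta_pos": [[0, 0, 0], [0, 0, 0], [0, 0, 0], [0, 0, 0], [0, 0, 0], [0, 0, 0]], "delta_rot": [[0, 0, 0], [0, 0, 0], [0, 0, 0], [0, 0, 0], [0, 0, 0], [0, 0, 0]]}}

```text
time: 4.8
ee_pos: [0.4113, -0.1271, 0.0149]
eef_rot: [0.707, 0.707, 0.0, 0.0]
ft_force: [0.2, -0.5, 0.6]
width: 0.0469
grip_force: 0.0
```

Request:
{"method": "play_rows", "body": {"claw": [1, 1, 1, 1, 1, 1], "delta_pos": [[0, 0, 0], [0, 0, -0.07], [0, 0, -0.15], [0, 0, -0.15], [0, 0, -0.13], [0, 0, -0.07]], "delta_rot": [[0, 0, 0], [0, 0, 0], [0, 0, 0], [0, 0, 0], [0, 0, 0], [0, 0, 0]]}}

```text
time: 5.4
ee_pos: [0.4117, -0.1273, 0.1304]
eef_rot: [0.707, 0.707, 0.001, 0.001]
ft_force: [-0.0, -0.7, -2.1]
width: 0.0452
grip_force: 25.0
```

Request:
{"method": "play_rows", "body": {"claw": [1, 1, 1, 1, 1, 1, 1, 1], "delta_pos": [[0.1, 0.02, 0], [0.18, 0.04, 0], [0.18, 0.04, 0], [0.18, 0.04, 0], [0.18, 0.04, 0], [0.15, 0.03, 0], [0.11, 0.03, 0], [0, 0, 0]], "delta_rot": [[0, 0, 0], [0, 0, 0], [0, 0, 0], [0, 0, 0], [0, 0, 0], [0, 0, 0], [0, 0, 0], [0, 0, 0]]}}

```text
time: 6.2
ee_pos: [0.4591, 0.0919, 0.1282]
eef_rot: [0.706, 0.709, -0.0, -0.0]
ft_force: [-0.0, -0.9, -2.4]
width: 0.0456
grip_force: 25.0
```

Request:
{"method": "play_rows", "body": {"claw": [1, 1, 1, 1, 1, 1, 1, 1], "delta_pos": [[0, 0, 0.1], [0, 0, 0.12], [0, 0, 0.1], [0, 0, 0.08], [0, 0, 0.06], [0, 0, 0.04], [0, 0, 0.01], [0, 0, 0]], "delta_rot": [[0, 0, 0], [0, 0, 0], [0, 0, 0], [0, 0, 0], [0, 0, 0], [0, 0, 0], [0, 0, 0], [0, 0, 0]]}}

```text
time: 7.0
ee_pos: [0.4592, 0.0888, 0.0267]
eef_rot: [0.707, 0.707, 0.0, 0.0]
ft_force: [-0.0, -0.1, -0.5]
width: 0.0454
grip_force: 25.0
```

Request:
{"method": "play_rows", "body": {"claw": [0.3, 0.3, 0.3, 0.3, 0.3, 0.3, 0.3, 0.3], "delta_pos": [[0, 0, 0], [0, 0, 0], [0, 0, 0], [0, 0, -0.05], [0, 0, -0.1], [0, 0, -0.15], [0, 0, -0.15], [0, 0, -0.15]], "delta_rot": [[0, 0, 0], [0, 0, 0], [0, 0, 0], [0, 0, 0], [0, 0, 0], [0, 0, 0], [0, 0, 0], [0, 0, 0]]}}

```text
time: 7.8
ee_pos: [0.459, 0.0886, 0.1486]
eef_rot: [0.707, 0.707, 0.0, 0.0]
ft_force: [0.2, 0.2, -0.7]
width: 0.0609
grip_force: 0.0
```

Request:
{"method": "play_rows", "body": {"claw": [0.3, 0.2, 0, 0, 0, 0, 0, 0], "delta_pos": [[-0.18, 0, 0], [-0.21, 0, 0], [-0.22, 0, 0], [-0.22, 0, 0], [-0.22, 0, 0], [-0.22, -0.025, 0], [-0.218, 0, 0], [0, 0, 0.03]], "delta_rot": [[0, 0, 0], [0, 0, 0], [0, 0, 0], [0, 0, 0], [0, 0, 0], [0, 0, 0], [0, 0, 0], [0, 0, 0]]}}

```text
time: 8.6
ee_pos: [0.4533, -0.2149, 0.1422]
eef_rot: [0.71, 0.704, 0.0, 0.002]
ft_force: [-0.3, -0.7, 0.1]
width: 0.0869
grip_force: 0.0
```

```bash
python3 - <<'E'
from h import *
c=r.camera("top"); crop(c,190,180,240,140,3,"t2"); np.savez("pics/t2.npz",**c); s=r.read_state(); print(s["ee_pos"],s["joint_positions"].round(2))
E
```

```text
[ 0.45316736 -0.21154487  0.14057197] [-0.4   0.14  0.81  1.93 -0.11  1.12  0.45]
```

Request:
{"method": "play_rows", "body": {"claw": [0, 0, 0, 0, 0, 0, 0, 0], "delta_pos": [[0, 0, 0], [0, 0, 0.09], [0, 0, 0.12], [0, 0, 0.12], [0, 0, 0.12], [0, 0, 0.1], [0, 0, 0.08], [0, 0, 0]], "delta_rot": [[0, 0, 0], [0, 0, 0], [0, 0, 0], [0, 0, 0], [0, 0, 0], [0, 0, 0], [0, 0, 0], [0, 0, 0]]}}

```text
time: 9.45
ee_pos: [0.4533, -0.2066, 0.0132]
eef_rot: [0.706, 0.708, -0.001, -0.002]
ft_force: [0.4, 0.4, 0.3]
width: 0.0873
grip_force: 0.0
```

Request:
{"method": "play_rows", "body": {"claw": [1, 1, 1, 1, 1, 1, 1, 1], "delta_pos": [[0, 0, 0], [0, 0, 0], [0, 0, 0], [0, 0, 0], [0, 0, 0], [0, 0, 0], [0, 0, 0], [0, 0, -0.06]], "delta_rot": [[0, 0, 0], [0, 0, 0], [0, 0, 0], [0, 0, 0], [0, 0, 0], [0, 0, 0], [0, 0, 0], [0, 0, 0]]}}

```text
time: 10.25
ee_pos: [0.4529, -0.2084, 0.0258]
eef_rot: [0.707, 0.707, -0.001, -0.001]
ft_force: [-0.0, 0.8, -1.0]
width: 0.0456
grip_force: 25.0
```

Request:
{"method": "play_rows", "body": {"claw": [1, 1, 1, 1, 1, 1, 1, 1], "delta_pos": [[0, 0, -0.15], [0, 0, -0.2], [0.06, 0.05, -0.175], [0.15, 0.08, 0], [0.2, 0.08, 0], [0.2, 0.08, 0], [0.2, 0.08, 0], [0.2, 0.08, 0]], "delta_rot": [[0, 0, 0], [0, 0, 0], [0, 0, 0], [0, 0, 0], [0, 0, 0], [0, 0, 0], [0, 0, 0], [0, 0, 0]]}}

```text
time: 11.05
ee_pos: [0.5444, -0.0052, 0.1324]
eef_rot: [0.707, 0.707, 0.0, 0.0]
ft_force: [1.4, -0.0, -0.6]
width: 0.0456
grip_force: 25.0
```

Request:
{"method": "play_rows", "body": {"claw": [1, 1, 1, 1, 1, 1], "delta_pos": [[0.2, 0, 0], [0.15, 0, 0], [0.09, 0, 0], [0, 0, 0], [0, 0, 0], [0, 0, 0]], "delta_rot": [[0, 0, 0], [0, 0, 0], [0, 0, 0], [0, 0, 0], [0, 0, 0], [0, 0, 0]]}}

```text
time: 11.65
ee_pos: [0.5441, 0.0796, 0.1319]
eef_rot: [0.708, 0.706, -0.0, 0.0]
ft_force: [-1.6, -0.5, -0.8]
width: 0.0456
grip_force: 25.0
```

Request:
{"method": "play_rows", "body": {"claw": [1, 1, 1, 1, 1, 1, 1, 1], "delta_pos": [[0, 0, 0.1], [0, 0, 0.13], [0, 0, 0.12], [0, 0, 0.08], [0, 0, 0.06], [0, 0, 0.04], [0, 0, 0], [0, 0, 0]], "delta_rot": [[0, 0, 0], [0, 0, 0], [0, 0, 0], [0, 0, 0], [0, 0, 0], [0, 0, 0], [0, 0, 0], [0, 0, 0]]}}

```text
time: 12.45
ee_pos: [0.5445, 0.081, 0.0261]
eef_rot: [0.707, 0.707, 0.0, 0.0]
ft_force: [1.0, -0.5, -0.8]
width: 0.0452
grip_force: 25.0
```

Request:
{"method": "play_rows", "body": {"claw": [0.3, 0.3, 0.3, 0.3, 0.3, 0.3, 0.3, 0.3], "delta_pos": [[0, 0, 0], [0, 0, 0], [0, 0, 0], [0, 0, -0.05], [0, 0, -0.1], [0, 0, -0.15], [0, 0, -0.15], [0, 0, -0.15]], "delta_rot": [[0, 0, 0], [0, 0, 0], [0, 0, 0], [0, 0, 0], [0, 0, 0], [0, 0, 0], [0, 0, 0], [0, 0, 0]]}}

```text
time: 13.25
ee_pos: [0.544, 0.081, 0.1475]
eef_rot: [0.707, 0.707, 0.0, 0.0]
ft_force: [0.2, 0.6, 0.4]
width: 0.0609
grip_force: 0.0
```

Request:
{"method": "play_rows", "body": {"claw": [0.3, 0, 0, 0, 0, 0, 0, 0], "delta_pos": [[-0.2, -0.06, 0], [-0.2, -0.06, 0], [-0.2, -0.06, 0], [-0.2, -0.06, 0], [-0.2, -0.06, 0], [-0.2, -0.06, 0], [-0.2, -0.06, 0], [-0.2, -0.06, 0]], "delta_rot": [[0, 0, 0], [0, 0, 0], [0, 0, 0], [0, 0, 0], [0, 0, 0], [0, 0, 0], [0, 0, 0], [0, 0, 0]]}}

```text
time: 14.05
ee_pos: [0.4475, -0.2403, 0.1465]
eef_rot: [0.707, 0.707, 0.001, 0.0]
ft_force: [0.4, -1.0, 0.4]
width: 0.087
grip_force: 0.0
```

Request:
{"method": "play_rows", "body": {"claw": [0, 0, 0, 0, 0, 0], "delta_pos": [[-0.14, -0.05, 0], [-0.08, -0.03, 0], [0, 0, 0], [0, 0, 0], [0, 0, 0], [0, 0, 0]], "delta_rot": [[0, 0, 0], [0, 0, 0], [0, 0, 0], [0, 0, 0], [0, 0, 0], [0, 0, 0]]}}

```text
time: 14.65
ee_pos: [0.4326, -0.2817, 0.1456]
eef_rot: [0.706, 0.708, 0.0, -0.0]
ft_force: [0.2, -0.0, 0.0]
width: 0.0872
grip_force: 0.0
```

Request:
{"method": "play_rows", "body": {"claw": [0, 0, 0, 0, 0, 0, 0, 0], "delta_pos": [[0, 0, 0.09], [0, 0, 0.12], [0, 0, 0.12], [0, 0, 0.12], [0, 0, 0.1], [0, 0, 0.06], [0, 0, 0.045], [0, 0, 0]], "delta_rot": [[0, 0, 0], [0, 0, 0], [0, 0, 0], [0, 0, 0], [0, 0, 0], [0, 0, 0], [0, 0, 0], [0, 0, 0]]}}

```text
time: 15.45
ee_pos: [0.4319, -0.2823, 0.0139]
eef_rot: [0.707, 0.707, -0.0, -0.001]
ft_force: [0.1, -0.0, -0.4]
width: 0.0871
grip_force: 0.0
```

Request:
{"method": "play_rows", "body": {"claw": [1, 1, 1, 1, 1, 1, 1, 1], "delta_pos": [[0, 0, 0], [0, 0, 0], [0, 0, 0], [0, 0, 0], [0, 0, 0], [0, 0, 0], [0, 0, 0], [0, 0, -0.06]], "delta_rot": [[0, 0, 0], [0, 0, 0], [0, 0, 0], [0, 0, 0], [0, 0, 0], [0, 0, 0], [0, 0, 0], [0, 0, 0]]}}

```text
time: 16.25
ee_pos: [0.431, -0.2822, 0.0258]
eef_rot: [0.707, 0.707, -0.001, -0.001]
ft_force: [-0.4, 0.2, -1.4]
width: 0.0456
grip_force: 25.0
```

Request:
{"method": "play_rows", "body": {"claw": [1, 1, 1, 1, 1, 1, 1, 1], "delta_pos": [[0, 0, -0.15], [0, 0, -0.2], [0.06, 0.02, -0.175], [0.15, 0.02, 0], [0.2, 0.02, 0], [0.2, 0.02, 0], [0.2, 0.02, 0], [0.2, 0.006, 0]], "delta_rot": [[0, 0, 0], [0, 0, 0], [0, 0, 0], [0, 0, 0], [0, 0, 0], [0, 0, 0], [0, 0, 0], [0, 0, 0]]}}

```text
time: 17.05
ee_pos: [0.4533, -0.0794, 0.1323]
eef_rot: [0.707, 0.707, 0.001, 0.0]
ft_force: [0.4, 0.6, -1.1]
width: 0.0456
grip_force: 25.0
```

Request:
{"method": "play_rows", "body": {"claw": [1, 1, 1, 1, 1, 1], "delta_pos": [[0.2, 0, 0], [0.18, 0, 0], [0.12, 0, 0], [0, 0, 0], [0, 0, 0], [0, 0, 0]], "delta_rot": [[0, 0, 0], [0, 0, 0], [0, 0, 0], [0, 0, 0], [0, 0, 0], [0, 0, 0]]}}

```text
time: 17.65
ee_pos: [0.4533, 0.018, 0.1318]
eef_rot: [0.708, 0.707, 0.0, 0.0]
ft_force: [0.2, 0.4, -1.5]
width: 0.0455
grip_force: 25.0
```

Request:
{"method": "play_rows", "body": {"claw": [1, 1, 1, 1, 1, 1, 1, 1], "delta_pos": [[0, 0, 0.1], [0, 0, 0.13], [0, 0, 0.12], [0, 0, 0.08], [0, 0, 0.06], [0, 0, 0.04], [0, 0, 0], [0, 0, 0]], "delta_rot": [[0, 0, 0], [0, 0, 0], [0, 0, 0], [0, 0, 0], [0, 0, 0], [0, 0, 0], [0, 0, 0], [0, 0, 0]]}}

```text
time: 18.45
ee_pos: [0.4536, 0.0191, 0.026]
eef_rot: [0.707, 0.707, 0.0, 0.0]
ft_force: [-0.4, -0.3, -0.4]
width: 0.0452
grip_force: 25.0
```

Request:
{"method": "play_rows", "body": {"claw": [0.3, 0.3, 0.3, 0.3, 0.3, 0.3, 0.3, 0.3], "delta_pos": [[0, 0, 0], [0, 0, 0], [0, 0, 0], [0, 0, -0.05], [0, 0, -0.1], [0, 0, -0.15], [0, 0, -0.15], [0, 0, -0.15]], "delta_rot": [[0, 0, 0], [0, 0, 0], [0, 0, 0], [0, 0, 0], [0, 0, 0], [0, 0, 0], [0, 0, 0], [0, 0, 0]]}}

```text
time: 19.25
ee_pos: [0.4532, 0.0189, 0.1475]
eef_rot: [0.707, 0.707, 0.0, 0.0]
ft_force: [0.6, 0.6, 0.1]
width: 0.061
grip_force: 0.0
```

Request:
{"method": "play_rows", "body": {"claw": [0.3, 0.3, 0.3, 0.3, 0, 0, 0, 0], "delta_pos": [[-0.2, 0, 0], [-0.2, 0, 0], [-0.2, -0.02, 0], [-0.2, -0.03, 0], [-0.2, -0.04, 0], [-0.2, -0.04, 0], [-0.2, -0.04, 0], [-0.2, -0.04, 0]], "delta_rot": [[0, 0, 0], [0, 0, 0], [0, 0, 0], [0, 0, 0], [0, 0, 0], [0, 0, 0], [0, 0, 0], [0, 0, 0]]}}

```text
time: 20.05
ee_pos: [0.4109, -0.3022, 0.1465]
eef_rot: [0.707, 0.707, 0.001, 0.0]
ft_force: [2.1, 0.1, 0.4]
width: 0.0835
grip_force: 0.0
```

Request:
{"method": "play_rows", "body": {"claw": [0, 0, 0, 0, 0, 0], "delta_pos": [[-0.2, 0, 0], [-0.14, 0, 0], [0, 0, 0], [0, 0, 0], [0, 0, 0], [0, 0, 0]], "delta_rot": [[0, 0, 0], [0, 0, 0], [0, 0, 0], [0, 0, 0], [0, 0, 0], [0, 0, 0]]}}

```text
time: 20.65
ee_pos: [0.4118, -0.3675, 0.1457]
eef_rot: [0.706, 0.708, 0.001, -0.0]
ft_force: [0.6, 0.3, -1.3]
width: 0.0871
grip_force: 0.0
```

Request:
{"method": "play_rows", "body": {"claw": [0, 0, 0, 0, 0, 0, 0, 0], "delta_pos": [[-0.01, 0, 0.09], [0, 0, 0.12], [0, 0, 0.12], [0, 0, 0.12], [0, 0, 0.1], [0, 0, 0.06], [0, 0, 0.045], [0, 0, 0]], "delta_rot": [[0, 0, 0], [0, 0, 0], [0, 0, 0], [0, 0, 0], [0, 0, 0], [0, 0, 0], [0, 0, 0], [0, 0, 0]]}}

```text
time: 21.45
ee_pos: [0.4112, -0.3701, 0.014]
eef_rot: [0.707, 0.707, -0.0, -0.001]
ft_force: [0.6, -0.1, 0.3]
width: 0.0866
grip_force: 0.0
```

Request:
{"method": "play_rows", "body": {"claw": [1, 1, 1, 1, 1, 1, 1, 1], "delta_pos": [[0, 0, 0], [0, 0, 0], [0, 0, 0], [0, 0, 0], [0, 0, 0], [0, 0, 0], [0, 0, 0], [0, 0, -0.06]], "delta_rot": [[0, 0, 0], [0, 0, 0], [0, 0, 0], [0, 0, 0], [0, 0, 0], [0, 0, 0], [0, 0, 0], [0, 0, 0]]}}

```text
time: 22.25
ee_pos: [0.4104, -0.37, 0.0257]
eef_rot: [0.707, 0.707, -0.0, -0.001]
ft_force: [0.4, -0.0, -0.8]
width: 0.0456
grip_force: 25.0
```

Request:
{"method": "play_rows", "body": {"claw": [1, 1, 1, 1, 1, 1, 1, 1], "delta_pos": [[0, 0, -0.15], [0, 0, -0.2], [0.06, 0.05, -0.175], [0.15, 0.06, 0], [0.2, 0.08, 0], [0.2, 0.08, 0], [0.2, 0.08, 0], [0.2, 0.08, 0]], "delta_rot": [[0, 0, 0], [0, 0, 0], [0, 0, 0], [0, 0, 0], [0, 0, 0], [0, 0, 0], [0, 0, 0], [0, 0, 0]]}}

```text
time: 23.05
ee_pos: [0.4976, -0.1672, 0.1323]
eef_rot: [0.707, 0.707, 0.0, 0.0]
ft_force: [1.3, 0.0, -1.4]
width: 0.0456
grip_force: 25.0
```

Request:
{"method": "play_rows", "body": {"claw": [1, 1, 1, 1, 1, 1, 1, 1], "delta_pos": [[0.2, 0.08, 0], [0.2, 0.08, 0], [0.2, 0.036, 0], [0.17, 0, 0], [0.127, 0, 0], [0, 0, 0], [0, 0, 0], [0, 0, 0]], "delta_rot": [[0, 0, 0], [0, 0, 0], [0, 0, 0], [0, 0, 0], [0, 0, 0], [0, 0, 0], [0, 0, 0], [0, 0, 0]]}}

```text
time: 23.85
ee_pos: [0.5364, 0.0094, 0.1319]
eef_rot: [0.708, 0.707, 0.0, 0.0]
ft_force: [0.6, -1.2, -1.1]
width: 0.0454
grip_force: 25.0
```

Request:
{"method": "play_rows", "body": {"claw": [1, 1, 1, 1, 1, 1, 1, 1], "delta_pos": [[0, 0, 0.1], [0, 0, 0.13], [0, 0, 0.12], [0, 0, 0.08], [0, 0, 0.06], [0, 0, 0.04], [0, 0, 0], [0, 0, 0]], "delta_rot": [[0, 0, 0], [0, 0, 0], [0, 0, 0], [0, 0, 0], [0, 0, 0], [0, 0, 0], [0, 0, 0], [0, 0, 0]]}}

```text
time: 24.65
ee_pos: [0.5368, 0.0106, 0.0261]
eef_rot: [0.707, 0.707, 0.0, 0.0]
ft_force: [0.4, -0.2, -0.1]
width: 0.0452
grip_force: 25.0
```

Request:
{"method": "play_rows", "body": {"claw": [0.3, 0.3, 0.3, 0.3, 0.3, 0.3, 0.3, 0.3], "delta_pos": [[0, 0, 0], [0, 0, 0], [0, 0, 0], [0, 0, -0.05], [0, 0, -0.1], [0, 0, -0.15], [0, 0, -0.2], [0, 0, -0.2]], "delta_rot": [[0, 0, 0], [0, 0, 0], [0, 0, 0], [0, 0, 0], [0, 0, 0], [0, 0, 0], [0, 0, 0], [0, 0, 0]]}}

```text
time: 25.45
ee_pos: [0.5361, 0.0102, 0.1675]
eef_rot: [0.707, 0.707, -0.0, 0.0]
ft_force: [0.7, 0.6, 0.2]
width: 0.0612
grip_force: 0.0
```

Request:
{"method": "play_rows", "body": {"claw": [0.3, 0.3, 0.3, 0.3, 0.3, 0.3, 0.3, 0.3], "delta_pos": [[-0.18, -0.08, 0], [-0.18, -0.09, 0], [-0.02, -0.08, 0], [0, 0, 0], [0, 0, 0], [0, 0, 0], [0, 0, 0], [0, 0, 0]], "delta_rot": [[0, 0, 0], [0, 0, 0], [0, 0, 0], [0, 0, -0.045], [0, 0, -0.045], [0, 0, -0.045], [0, 0, -0.045], [0, 0, -0.045]]}}

```text
time: 26.25
ee_pos: [0.4864, -0.0656, 0.1662]
eef_rot: [0.416, 0.909, 0.0, 0.0]
ft_force: [-0.8, -0.3, 0.0]
width: 0.0608
grip_force: 0.0
```

Request:
{"method": "play_rows", "body": {"claw": [0.3, 0.3, 0.3, 0.3, 0.3, 0.3, 0.3, 0.3], "delta_pos": [[0, 0, 0], [0, 0, 0], [0, 0, 0], [0, 0, 0], [0, 0, 0], [0, 0, 0], [0, 0, 0], [0, 0, 0]], "delta_rot": [[0, 0, -0.045], [0, 0, -0.045], [0, 0, -0.045], [0, 0, -0.045], [0, 0, -0.045], [0, 0, -0.018], [0, 0, 0], [0, 0, 0]]}}

```text
time: 27.05
ee_pos: [0.4865, -0.0655, 0.1659]
eef_rot: [0.051, 0.999, 0.0, 0.0]
ft_force: [0.4, 0.3, -0.2]
width: 0.0609
grip_force: 0.0
```

```bash
python3 - <<'E'
from h import *
s=r.read_state(); print(s["ee_pos"],s["eef_rot"].round(4),s["joint_positions"].round(2))
c=r.camera("top"); crop(c,30,140,260,170,3,"t3"); np.savez("pics/t3.npz",**c)
E
```

```text
[ 0.48647638 -0.06551556  0.16593598] [5.140e-02 9.987e-01 2.000e-04 2.000e-04] [-0.78  0.07  0.87  1.92 -0.06  1.17  1.58]
```

View pics/t3.png

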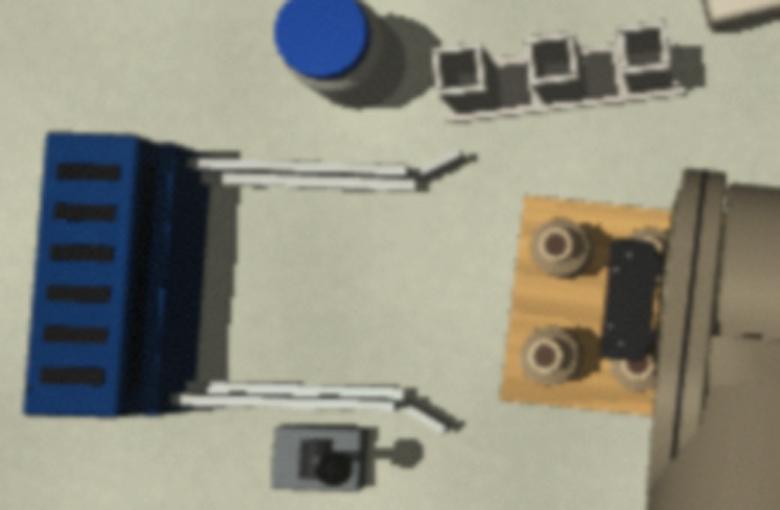

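The tray hasn't moved and the vases stand at (557,245) and (548,355), plus two partly hidden under the gripper. Next I'll grip the board.

Request:
{"method": "play_rows", "body": {"claw": [0.35, 0.35, 0.35, 0.35, 0.35, 0.35, 0.35, 0.35], "delta_pos": [[0, 0.009, 0.08], [0, 0, 0.12], [0, 0, 0.13], [0, 0, 0.13], [0, 0, 0.12], [0, 0, 0.06], [0, 0, 0.04], [0, 0, 0]], "delta_rot": [[0, 0, 0], [0, 0, 0], [0, 0, 0], [0, 0, 0], [0, 0, 0], [0, 0, 0], [0, 0, 0], [0, 0, 0]]}}

```text
time: 27.9
ee_pos: [0.4865, -0.0636, 0.0293]
eef_rot: [0.05, 0.999, -0.0, -0.0]
ft_force: [0.1, -0.1, 1.1]
width: 0.0568
grip_force: 0.0
```

Request:
{"method": "play_rows", "body": {"claw": [0.5, 0.6, 0.7, 0.8, 0.9, 1, 1, 1], "delta_pos": [[0, 0, 0], [0, 0, 0], [0, 0, 0], [0, 0, 0], [0, 0, 0], [0, 0, 0], [0, 0, 0], [0, 0, 0]], "delta_rot": [[0, 0, 0], [0, 0, 0], [0, 0, 0], [0, 0, 0], [0, 0, 0], [0, 0, 0], [0, 0, 0], [0, 0, 0]], "squeeze": 40}}

```text
time: 28.7
ee_pos: [0.4867, -0.0632, 0.0296]
eef_rot: [0.05, 0.999, 0.0, 0.0]
ft_force: [-0.1, 2.1, 1.4]
width: 0.0102
grip_force: 40.0
```

Request:
{"method": "play_rows", "body": {"claw": [1, 1, 1, 1], "delta_pos": [[0, 0, 0], [0, 0, 0], [0, 0, 0], [0, 0, 0]], "delta_rot": [[0, 0, 0], [0, 0, 0], [0, 0, 0], [0, 0, 0]]}}

```text
time: 29.1
ee_pos: [0.4867, -0.0632, 0.0296]
eef_rot: [0.05, 0.999, 0.0, 0.0]
ft_force: [-0.8, 4.2, 2.6]
width: 0.0099
grip_force: 40.0
```

```bash
python3 - <<'E'
from h import *
s=r.read_state(); print(s["ee_pos"],s["eef_rot"].round(4),s["joint_positions"].round(2))
ex=np.array([.037,.9993]); ey=np.array([-.9993,.037]); O=np.array([.5165,.291])
g=s["ee_pos"][:2]-O; print("grip in bay", g@ex,g@ey)
E
```

```text
[ 0.4866996  -0.06319473  0.02956372] [5.010e-02 9.987e-01 3.000e-04 0.000e+00] [-0.67  0.32  0.81  2.04 -0.3   0.89  1.77]
grip in bay -0.3550494106554822 0.01667433667727366
```

Board held (10 mm opening, 40 N). Next I'll align the tray with the bay axis while creeping up to the mouth.

Request:
{"method": "play_rows", "body": {"claw": [1, 1, 1, 1, 1, 1, 1, 1], "delta_pos": [[-0.0128, 0.02, 0], [-0.0128, 0.03, 0], [-0.0128, 0.035, 0], [-0.0128, 0.035, 0], [-0.0128, 0.03, 0], [-0.0128, 0.02, 0], [0, 0, 0], [0, 0, 0]], "delta_rot": [[0, 0, -0.0034], [0, 0, -0.0034], [0, 0, -0.0034], [0, 0, -0.0034], [0, 0, -0.0034], [0, 0, -0.0033], [0, 0, 0], [0, 0, 0]]}}

```text
time: 29.9
ee_pos: [0.5046, -0.0322, 0.0296]
eef_rot: [0.019, 1.0, -0.001, 0.0]
ft_force: [-0.2, -5.5, 0.9]
width: 0.0095
grip_force: 40.0
```

```bash
python3 - <<'E'
from h import *
s=r.read_state(); print(s["ee_pos"],s["eef_rot"].round(4),s["ft_force"].round(1))
q=s["eef_rot"]; print("tool y az",np.degrees(np.arctan2(*R.from_quat(q).as_matrix()[:2,1][::-1])))
ex=np.array([.037,.9993]); ey=np.array([-.9993,.037]); O=np.array([.5165,.291])
g=s["ee_pos"][:2]-O; print("grip in bay", g@ex,g@ey)
c=r.camera("top"); crop(c,60,180,200,150,4,"t4"); np.savez("pics/t4.npz",**c)
E
```

```text
[ 0.50457014 -0.03223942  0.02956418] [ 1.860e-02  9.998e-01 -9.000e-04  2.000e-04] [-0.2 -5.5  0.9]
tool y az 87.87344666660417
grip in bay -0.32345455620689395 -3.834552870091851e-05
```

View pics/t4.png

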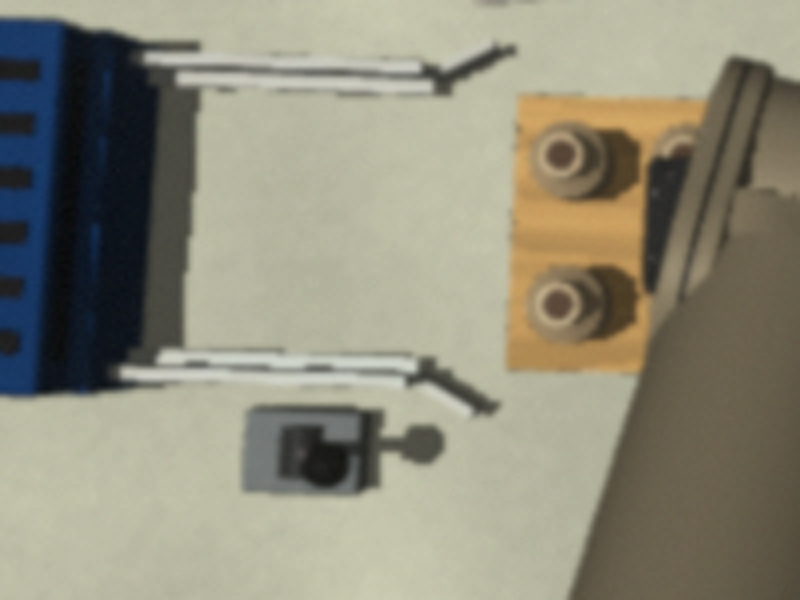

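The tray's front corners are at (518,96) and (507,370). The upper lip's inner edge runs (175,86)–(435,93) and the lower lip's inner edge (162,350)–(415,360).

```bash
python3 - <<'E'
from h import *
np.set_printoptions(precision=4,suppress=True)
t=load("t4"); P=lambda u,v,z:onz(t,60+(u+.5)/4-.5,180+(v+.5)/4-.5,z)[:2]
a,b=P(518,96,.01),P(507,370,.01); print("front",a,b,"mid",(a+b)/2,"normal az",np.degrees(np.arctan2(*(a-b)[::-1]))+90)
u=[P(175,86,.021),P(435,93,.021)]; l=[P(162,350,.021),P(415,360,.021)]
for n,e in (("up",u),("lo",l)): print(n,*e,"az",np.degrees(np.arctan2(*(e[0]-e[1])[::-1])))
for y in (.15,.2,.3,.38):
    f=lambda e:e[1][0]+(e[0][0]-e[1][0])*(y-e[1][1])/(e[0][1]-e[1][1])
    print(y,"mid x",(f(u)+f(l))/2,"gap",f(u)-f(l))
print("face foot",P(192,100,0),P(186,350,0))
E
```

```text
front [0.5937 0.1535] [0.4254 0.1584] mid [0.5095 0.156 ] normal az 88.33284515233836
up [0.5993 0.359 ] [0.5944 0.202 ] az 88.21954874318727
lo [0.4397 0.3622] [0.4323 0.2116] az 87.2072471101198
0.15 mid x 0.5110452703410323 gap 0.16348229303985273
0.2 mid x 0.5130419232038425 gap 0.16259746159384436
0.3 mid x 0.5170352289294629 gap 0.16082779870182773
0.38 mid x 0.5202298735099591 gap 0.15941206838821448
face foot [0.5932 0.3563] [0.439  0.3558]
```

Request:
{"method": "play_rows", "body": {"claw": [1, 1, 1, 1, 1, 1, 1, 1], "delta_pos": [[0, 0.03, 0], [0, 0.05, 0], [0, 0.05, 0], [0, 0.05, 0], [0, 0.05, 0], [0, 0.05, 0], [0, 0.04, 0], [0, 0.03, 0]], "delta_rot": [[0, 0, 0], [0, 0, 0], [0, 0, 0], [0, 0, 0], [0, 0, 0], [0, 0, 0], [0, 0, 0], [0, 0, 0]]}}

```text
time: 30.75
ee_pos: [0.5071, 0.038, 0.0296]
eef_rot: [0.019, 1.0, -0.001, 0.0]
ft_force: [-1.0, -7.0, 2.5]
width: 0.0099
grip_force: 40.0
```

Request:
{"method": "play_rows", "body": {"claw": [1, 1, 1, 1, 1, 1, 1, 1], "delta_pos": [[0, 0.03, 0], [0, 0.05, 0], [0, 0.05, 0], [0, 0.05, 0], [0, 0.05, 0], [0, 0.05, 0], [0, 0.04, 0], [0, 0.03, 0]], "delta_rot": [[0, 0, 0], [0, 0, 0], [0, 0, 0], [0, 0, 0], [0, 0, 0], [0, 0, 0], [0, 0, 0], [0, 0, 0]]}}

```text
time: 31.55
ee_pos: [0.5098, 0.1077, 0.0296]
eef_rot: [0.019, 1.0, -0.001, 0.0]
ft_force: [-0.7, -7.6, 4.5]
width: 0.0097
grip_force: 40.0
```

Request:
{"method": "play_rows", "body": {"claw": [1, 1, 1, 1, 1, 1, 1, 1], "delta_pos": [[0, 0.03, 0], [0, 0.045, 0], [0, 0.045, 0], [0, 0.045, 0], [0, 0.045, 0], [0, 0.045, 0], [0, 0.035, 0], [0, 0.03, 0]], "delta_rot": [[0, 0, 0], [0, 0, 0], [0, 0, 0], [0, 0, 0], [0, 0, 0], [0, 0, 0], [0, 0, 0], [0, 0, 0]]}}

```text
time: 32.35
ee_pos: [0.5122, 0.1713, 0.0296]
eef_rot: [0.019, 1.0, -0.001, 0.0]
ft_force: [-0.8, -7.4, 4.9]
width: 0.0095
grip_force: 40.0
```

Request:
{"method": "play_rows", "body": {"claw": [1, 1, 1, 1], "delta_pos": [[0, 0.01, 0], [0, 0.01, 0], [0, 0.01, 0], [0, 0.01, 0]], "delta_rot": [[0, 0, 0], [0, 0, 0], [0, 0, 0], [0, 0, 0]]}}

```text
time: 32.75
ee_pos: [0.5125, 0.1788, 0.0296]
eef_rot: [0.019, 1.0, -0.001, 0.0]
ft_force: [-0.5, -8.4, 5.4]
width: 0.0099
grip_force: 40.0
```

Now I'll creep at 2 mm per row until it touches the housing.

Request:
{"method": "play_rows", "body": {"claw": [1, 1, 1, 1], "delta_pos": [[0, 0.01, 0], [0, 0.01, 0], [0, 0.01, 0], [0, 0, 0]], "delta_rot": [[0, 0, 0], [0, 0, 0], [0, 0, 0], [0, 0, 0]]}}

```text
time: 33.15
ee_pos: [0.5128, 0.1852, 0.0296]
eef_rot: [0.019, 1.0, -0.001, 0.0]
ft_force: [0.6, -6.4, 4.2]
width: 0.0096
grip_force: 40.0
```

```bash
python3 - <<'E'
from h import *
s=r.read_state(); print(s["ee_pos"],s["ft_force"])
c=r.camera("top"); crop(c,60,180,200,150,4,"t5"); np.savez("pics/t5.npz",**c)
E
```

```text
[0.51277783 0.18519973 0.0295839 ] [ 0.60489502 -6.4141107   4.19403998]
```

View pics/t5.png

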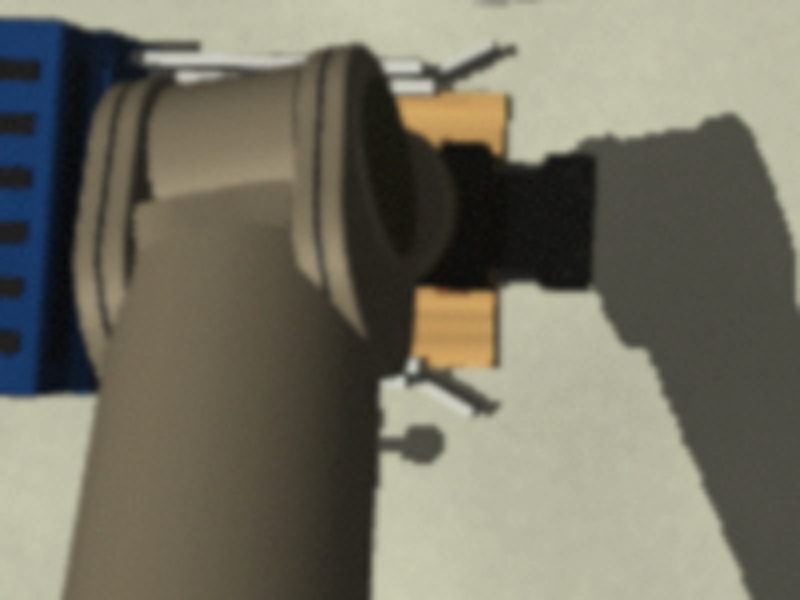

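The tray's rear corners are at (509,94) and (496,368) and it isn't touching yet. I'll keep creeping.

Request:
{"method": "play_rows", "body": {"claw": [1, 1, 1, 1], "delta_pos": [[0, 0.01, 0], [0, 0.01, 0], [0, 0, 0], [0, 0, 0]], "delta_rot": [[0, 0, 0], [0, 0, 0], [0, 0, 0], [0, 0, 0]]}}

```text
time: 33.6
ee_pos: [0.5129, 0.1892, 0.0296]
eef_rot: [0.019, 1.0, -0.001, 0.0]
ft_force: [-0.3, -7.3, 4.3]
width: 0.0098
grip_force: 40.0
```

Request:
{"method": "play_rows", "body": {"claw": [1, 1, 1], "delta_pos": [[0, 0.01, 0], [0, 0, 0], [0, 0, 0]], "delta_rot": [[0, 0, 0], [0, 0, 0], [0, 0, 0]]}}

```text
time: 33.9
ee_pos: [0.513, 0.1897, 0.0296]
eef_rot: [0.02, 1.0, -0.002, -0.0]
ft_force: [-2.4, -11.2, 7.6]
width: 0.0096
grip_force: 40.0
```

Request:
{"method": "play_rows", "body": {"claw": [1, 1, 1], "delta_pos": [[0, 0.01, 0], [0, 0, 0], [0, 0, 0]], "delta_rot": [[0, 0, 0], [0, 0, 0], [0, 0, 0]]}}

```text
time: 34.2
ee_pos: [0.5129, 0.1897, 0.0295]
eef_rot: [0.02, 1.0, -0.003, -0.001]
ft_force: [-3.5, -17.5, 11.0]
width: 0.0098
grip_force: 40.0
```

Contact: it stopped at y=0.1897 as the force rose to 17 N. I'll ease off, release and lift.

Request:
{"method": "play_rows", "body": {"claw": [1, 1, 1, 0.6, 0.6, 0.6, 0.6, 0.6], "delta_pos": [[0, -0.012, 0], [0, -0.01, 0], [0, 0, 0], [0, 0, 0], [0, 0, 0], [0, 0, 0], [0, 0, -0.05], [0, 0, -0.1]], "delta_rot": [[0, 0, 0], [0, 0, 0], [0, 0, 0], [0, 0, 0], [0, 0, 0], [0, 0, 0], [0, 0, 0], [0, 0, 0]]}}

```text
time: 35.0
ee_pos: [0.5116, 0.1905, 0.0593]
eef_rot: [0.018, 1.0, -0.001, -0.001]
ft_force: [-0.6, 0.7, 0.1]
width: 0.0336
grip_force: 0.0
```

Request:
{"method": "play_rows", "body": {"claw": [0.6, 0.6, 0.6, 0.6, 0.8, 1, 1, 1], "delta_pos": [[0, 0, -0.15], [0, 0, -0.2], [0, 0, -0.2], [0.1, 0, 0], [0.15, 0, 0], [0.18, 0, 0], [0.15, 0, 0], [0.09, 0, 0]], "delta_rot": [[0, 0, 0], [0, 0, 0], [0, 0, 0], [0, 0, 0], [0, 0, 0], [0, 0, 0], [0, 0, 0], [0, 0, 0]]}}

```text
time: 35.8
ee_pos: [0.3768, 0.1958, 0.1701]
eef_rot: [0.018, 1.0, 0.001, -0.0]
ft_force: [-0.5, -0.8, -0.8]
width: 0.0109
grip_force: 0.0
```

```bash
python3 - <<'E'
from h import *
s=r.read_state(); print(s["ee_pos"],s["ft_force"],s["joint_positions"].round(2))
c=r.camera("scene"); crop(c,300,180,240,180,3,"s5"); np.savez("pics/s5.npz",**c)
E
```

```text
[0.37679943 0.19578055 0.17005163] [-0.48568304 -0.77878206 -0.82636256] [-1.29 -0.14  0.66  2.06  0.09  1.2   0.87]
```

View pics/s5.png

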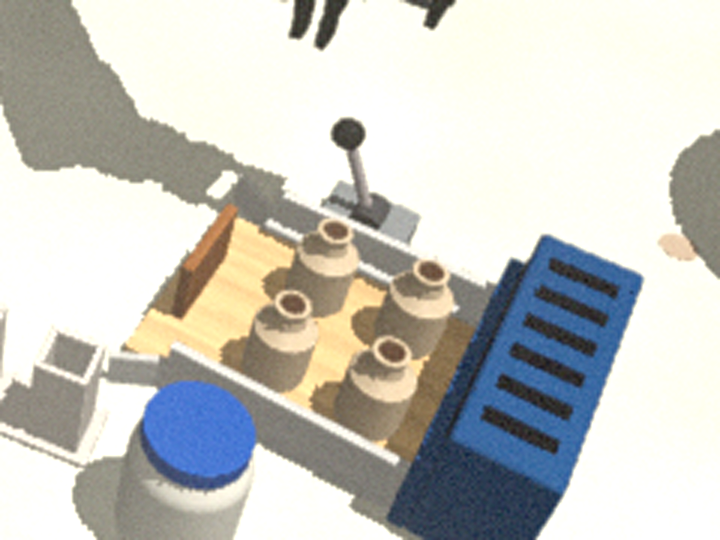

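The tray is home with all 4 vases upright, and the lever ball is at (348,133), still off. Next I'll lower the shut fingers beside the ball and push +y.

Request:
{"method": "play_rows", "body": {"claw": [1, 1, 1, 1, 1, 1, 1, 1], "delta_pos": [[-0.012, -0.02, 0.07], [0, 0, 0.15], [0, 0, 0.15], [0, 0, 0.1], [0, 0, 0.05], [0, 0, 0], [0, 0.05, 0], [0, 0.05, 0]], "delta_rot": [[0, 0, 0], [0, 0, 0], [0, 0, 0], [0, 0, 0], [0, 0, 0], [0, 0, 0], [0, 0, 0], [0, 0, 0]]}}

```text
time: 36.65
ee_pos: [0.3824, 0.213, 0.0667]
eef_rot: [0.018, 1.0, 0.001, 0.001]
ft_force: [0.5, 0.7, 0.5]
width: 0.0008
grip_force: 0.0
```

Request:
{"method": "play_rows", "body": {"claw": [1, 1, 1, 1, 1, 1, 1, 1], "delta_pos": [[0, 0.05, 0], [0, 0.05, 0], [0, 0.05, 0], [0, 0.05, 0], [0, 0.05, 0], [0, 0.05, 0], [0, 0.05, 0], [0, 0, 0]], "delta_rot": [[0, 0, 0], [0, 0, 0], [0, 0, 0], [0, 0, 0], [0, 0, 0], [0, 0, 0], [0, 0, 0], [0, 0, 0]]}}

```text
time: 37.45
ee_pos: [0.3841, 0.2829, 0.0654]
eef_rot: [0.018, 1.0, 0.0, 0.0]
ft_force: [0.1, 0.6, -0.1]
width: 0.0003
grip_force: 0.0
```

Request:
{"method": "play_rows", "body": {"claw": [1, 1, 1, 1, 1], "delta_pos": [[0, 0.02, 0], [0, 0.02, 0], [0, 0.02, 0], [0, 0, 0], [0, 0, 0]], "delta_rot": [[0, 0, 0], [0, 0, 0], [0, 0, 0], [0, 0, 0], [0, 0, 0]]}}

```text
time: 37.95
ee_pos: [0.3846, 0.2896, 0.0648]
eef_rot: [0.02, 1.0, -0.003, -0.001]
ft_force: [-0.9, -14.7, 6.3]
width: 0.0003
grip_force: 7.7
```

Request:
{"method": "play_rows", "body": {"claw": [1, 1, 1, 1], "delta_pos": [[0, 0.02, 0], [0, 0.02, 0], [0, 0, 0], [0, 0, 0]], "delta_rot": [[0, 0, 0], [0, 0, 0], [0, 0, 0], [0, 0, 0]]}}

```text
time: 38.35
ee_pos: [0.3847, 0.2914, 0.0639]
eef_rot: [0.021, 1.0, -0.007, -0.003]
ft_force: [-4.0, -38.0, 19.4]
width: 0.0002
grip_force: 21.2
```

The lever is against its stop (38 N). I'll back off, rise and turn toward the brushes.

Request:
{"method": "play_rows", "body": {"claw": [1, 1, 1, 1, 1, 1, 1, 1], "delta_pos": [[0, -0.08, 0], [0, -0.12, 0], [0, -0.08, -0.1], [0, 0, -0.2], [0, 0, -0.2], [0, 0, -0.2], [-0.15, -0.15, -0.1], [-0.15, -0.2, 0]], "delta_rot": [[0, 0, 0], [0, 0, 0], [0, 0, 0], [0, 0, 0], [0, 0, 0], [0, 0, 0], [0, 0, 0], [0, 0, 0]]}}

```text
time: 39.15
ee_pos: [0.4419, 0.175, 0.2288]
eef_rot: [0.016, 1.0, 0.003, 0.002]
ft_force: [1.8, -0.6, -0.6]
width: 0.0002
grip_force: 0.0
```

Request:
{"method": "play_rows", "body": {"claw": [0.5, 0.5, 0.5, 0.5, 0.5, 0.5, 0.5, 0.5], "delta_pos": [[-0.18, -0.2, 0], [-0.18, -0.2, 0], [-0.15, -0.2, 0], [-0.1, -0.15, 0], [0, 0, 0], [0, 0, 0], [0, 0, 0], [0, 0, 0]], "delta_rot": [[0, 0, 0], [0, 0, 0], [0, 0, 0], [0, 0, 0], [0, 0, 0.044], [0, 0, 0.044], [0, 0, 0.044], [0, 0, 0.044]]}}

```text
time: 39.95
ee_pos: [0.552, 0.0248, 0.2256]
eef_rot: [0.293, 0.956, 0.0, 0.0]
ft_force: [0.6, 0.2, 0.1]
width: 0.0431
grip_force: 0.0
```

Request:
{"method": "play_rows", "body": {"claw": [0.5, 0.5, 0.5, 0.5, 0.5, 0.5, 0.5, 0.5], "delta_pos": [[0, 0, 0], [0, 0, 0], [0, 0, 0], [0, 0, 0], [0, 0, 0], [0, 0, 0], [0, 0, 0], [0, 0, 0]], "delta_rot": [[0, 0, 0.044], [0, 0, 0.044], [0, 0, 0.044], [0, 0, 0.044], [0, 0, 0.044], [0, 0, 0.044], [0, 0, 0], [0, 0, 0]]}}

```text
time: 40.75
ee_pos: [0.5519, 0.0249, 0.2255]
eef_rot: [0.65, 0.76, 0.0, 0.0]
ft_force: [0.2, -0.0, 0.2]
width: 0.0435
grip_force: 0.0
```

```bash
python3 - <<'E'
from h import *
s=r.read_state(); print(s["ee_pos"],s["eef_rot"].round(4),s["joint_positions"].round(2))
c=r.camera("scene"); np.savez("pics/s6.npz",**c); c2=r.camera("top"); np.savez("pics/t6.npz",**c2)
a=c["pixels"][180:330,300:500]; b=c2["pixels"][140:290,60:430]
im=np.zeros((600,740,3),np.uint8); im[:300,:400]=cv2.resize(a,None,fx=2,fy=2); im[300:600]=cv2.resize(b,None,fx=2,fy=2,interpolation=cv2.INTER_CUBIC)
im[:200,400:740]=cv2.resize(c["pixels"][195:295,130:300],None,fx=2,fy=2)
cv2.imwrite("pics/m6.png",cv2.convertScaleAbs(im[:,:,::-1],alpha=1.6))
E
```

```text
[0.551874   0.02490481 0.22553529] [6.499e-01 7.600e-01 2.000e-04 0.000e+00] [-1.15  0.36  1.27  1.7  -0.35  1.35  0.34]
```

View pics/m6.png

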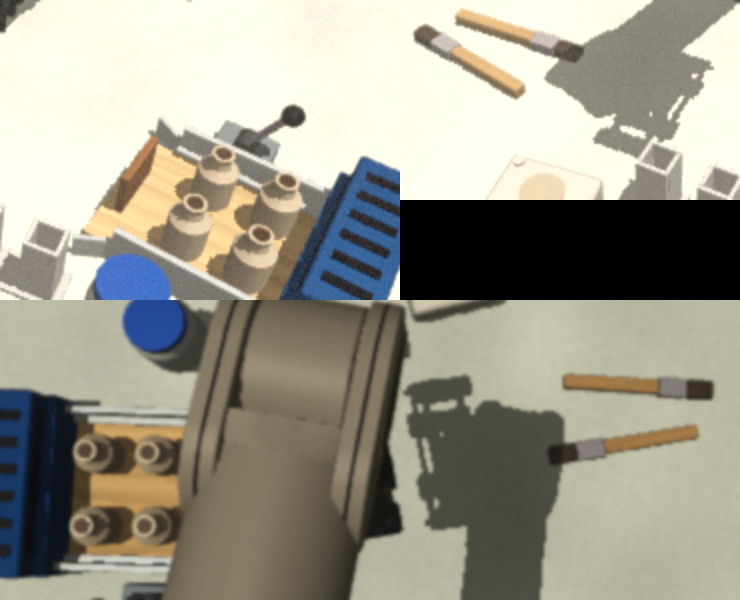

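The lever now leans fully to the fan side, the vases are upright and the brushes are where they were. I'll move above brush B's ferrule.

Request:
{"method": "play_rows", "body": {"claw": [0.4, 0.4, 0.4, 0.4, 0.4, 0.4, 0.4, 0.4], "delta_pos": [[-0.18, -0.0186, 0], [-0.18, -0.0186, 0], [-0.18, -0.0186, 0], [-0.18, -0.0186, 0], [-0.18, -0.0186, 0], [-0.18, -0.0186, 0], [-0.18, -0.0186, 0], [-0.176, -0.0186, 0]], "delta_rot": [[0, 0, 0], [0, 0, 0], [0, 0, 0], [0, 0, 0], [0, 0, 0], [0, 0, 0], [0, 0, 0], [0, 0, 0]]}}

```text
time: 41.65
ee_pos: [0.5658, -0.2651, 0.2255]
eef_rot: [0.65, 0.76, 0.0, -0.0]
ft_force: [-0.4, 0.0, 0.4]
width: 0.0522
grip_force: 0.0
```

Request:
{"method": "play_rows", "body": {"claw": [0.4, 0.4], "delta_pos": [[0, 0, 0], [0, 0, 0]], "delta_rot": [[0, 0, 0], [0, 0, 0]]}}

```text
time: 41.85
ee_pos: [0.5654, -0.2648, 0.2254]
eef_rot: [0.652, 0.758, -0.0, -0.0]
ft_force: [-0.2, 1.3, 0.4]
width: 0.0521
grip_force: 0.0
```

```bash
python3 - <<'E'
from h import *
np.set_printoptions(precision=4,suppress=True)
s=r.read_state(); print(s["ee_pos"],s["eef_rot"].round(4),s["joint_positions"].round(2))
c=r.camera("wrist"); np.savez("pics/w7.npz",ee=s["ee_pos"],q=s["eef_rot"],**c); crop(c,0,0,560,420,1,"w7")
E
```

```text
[ 0.5654 -0.2648  0.2254] [ 0.6517  0.7585 -0.     -0.    ] [-0.42  0.53  1.12  1.5  -0.48  1.41  0.87]
```

View pics/w7.png

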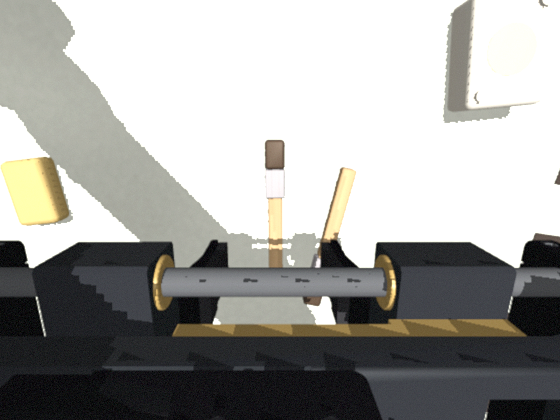

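Brush B runs straight up the wrist view: bristle end at (274.5,140), ferrule from 168 to 197, handle below that.

```bash
python3 - <<'E'
from h import *
np.set_printoptions(precision=4,suppress=True)
w=load("w7");T=wT(w)
P=[onz(w,u,v,.018,T)[:2] for u,v in ((274.5,140),(275,168),(275.5,197),(276,235))]; print(*P)
d=P[0]-P[3]; print(np.degrees(np.arctan2(d[1],d[0])))
q=R.from_quat(w["q"]).as_matrix(); print("tool x az",np.degrees(np.arctan2(q[1,0],q[0,0])))
f=P[0]-.06*d/np.linalg.norm(d); print("grasp",f, "delta tool",(q.T@np.r_[f-w["ee"][:2],0])/.2)
E
```

```text
[ 0.5587 -0.2073] [ 0.5642 -0.2395] [ 0.5701 -0.2744] [ 0.5782 -0.3229]
99.5692305970357
tool x az 98.66097296001502
grasp [ 0.5687 -0.2665] delta tool [-0.0108  0.0152 -0.    ]
```

Request:
{"method": "play_rows", "body": {"claw": [0.4, 0.4, 0.4, 0.4, 0.4, 0.4, 0.4, 0.4], "delta_pos": [[0.004, 0.015, 0.1], [0, 0, 0.18], [0, 0, 0.2], [0, 0, 0.2], [0, 0, 0.18], [0, 0, 0.13], [0, 0, 0.08], [0, 0, 0.02]], "delta_rot": [[0, 0, -0.005], [0, 0, 0], [0, 0, 0], [0, 0, 0], [0, 0, 0], [0, 0, 0], [0, 0, 0], [0, 0, 0]]}}

```text
time: 42.7
ee_pos: [0.5685, -0.2607, 0.0061]
eef_rot: [0.645, 0.765, -0.0, -0.001]
ft_force: [-0.7, -0.3, -0.8]
width: 0.0519
grip_force: 0.0
```

Request:
{"method": "play_rows", "body": {"claw": [0.4, 0.6, 0.8, 1, 1, 1, 1, 1], "delta_pos": [[0, 0, 0.015], [0, 0, 0], [0, 0, 0], [0, 0, 0], [0, 0, 0], [0, 0, 0], [0, 0, 0], [0, 0, 0]], "delta_rot": [[0, 0, 0], [0, 0, 0], [0, 0, 0], [0, 0, 0], [0, 0, 0], [0, 0, 0], [0, 0, 0], [0, 0, 0]]}}

```text
time: 43.5
ee_pos: [0.5688, -0.2625, 0.0049]
eef_rot: [0.646, 0.764, 0.0, 0.0]
ft_force: [-0.4, 0.4, 5.8]
width: 0.0235
grip_force: 39.8
```

Request:
{"method": "play_rows", "body": {"claw": [1, 1, 1, 1, 1, 1, 1, 1], "delta_pos": [[0, 0, -0.08], [0, 0, -0.15], [0, 0, -0.2], [0, 0, -0.2], [0, 0, -0.2], [0, 0, -0.2], [0, 0, -0.2], [0, 0, -0.2]], "delta_rot": [[0, 0, 0], [0, 0, 0], [0, 0, 0], [0, 0, 0], [0, 0, 0], [0, 0, 0], [0, 0, 0], [0, 0, 0]]}}

```text
time: 44.3
ee_pos: [0.5681, -0.2624, 0.2931]
eef_rot: [0.646, 0.764, 0.0, 0.0]
ft_force: [0.9, 0.2, -1.8]
width: 0.0234
grip_force: 39.8
```

Request:
{"method": "play_rows", "body": {"claw": [1, 1, 1, 1, 1, 1], "delta_pos": [[0, 0, 0], [0, 0, 0], [0, 0, 0], [0, 0, 0], [0, 0, 0], [0, 0, 0]], "delta_rot": [[0, 0.045, 0], [0, 0.045, 0], [0, 0.045, 0], [0, 0.045, 0], [0, 0.045, 0], [0, 0.045, 0]]}}

```text
time: 44.9
ee_pos: [0.5681, -0.2628, 0.2807]
eef_rot: [0.608, 0.713, 0.22, -0.273]
ft_force: [0.3, -0.1, -2.5]
width: 0.0233
grip_force: 39.8
```

```bash
python3 - <<'E'
from h import *
s=r.read_state(); print(s["ee_pos"],s["joint_positions"].round(2)); print(R.from_quat(s["eef_rot"]).as_matrix().round(3))
E
```

```text
[ 0.56809626 -0.26283668  0.28066707] [ 0.38  0.75  0.48  0.98 -0.76  2.05  0.84]
[[-0.112  0.986 -0.122]
 [ 0.746  0.164  0.645]
 [ 0.656 -0.019 -0.755]]
```

Joint 6 hits its limit tilting this way, so I'll fit a simple arm model from the logged joint/pose pairs and work out which standing poses are reachable.

```bash
cat > arm.py <<'E'
import numpy as np
from scipy.spatial.transform import Rotation as R
from scipy.optimize import least_squares
D=[([-1.22456,.33287,-.06473,1.46094,.0216,1.34989,-.08851],[.22518,.58261,.22176],[.18335,.98305,-.0007,-.0001]),
([-.516,-.151,.641,2.101,.098,1.163,.08],[.3984,-.1118,.154],[.7069,.7073,.0007,.0007]),
([-.78,.07,.87,1.92,-.06,1.17,1.58],[.4865,-.0655,.1659],[.0514,.9987,.0002,.0002]),
([-.67,.32,.81,2.04,-.3,.89,1.77],[.4867,-.0632,.0296],[.0501,.9987,.0003,0]),
([-1.15,.36,1.27,1.7,-.35,1.35,.34],[.5519,.0249,.2255],[.6499,.76,0,0]),
([-.42,.53,1.12,1.5,-.48,1.41,.87],[.5654,-.2648,.2254],[.6517,.7585,0,0]),
([.38,.75,.48,.98,-.76,2.05,.84],[.5681,-.2628,.2807],[.608,.713,.22,-.273])]
lo=np.array([-2.6,-.5,-1.47,.16,-1.27,.06,-2.6]); hi=np.array([2.6,2.12,1.34,2.42,4.41,2.06,2.6])
def fk(q,p,s,full=False):
    h,L1,L2,L3,a1,a2,a3,x0=p; T=R.identity(); o=np.array([x0,0,h]); pts=[o]
    for i,(ax,d) in enumerate(zip("zyzyzyz",([0,0,0],[a1,0,L1],[0,0,0],[a2,0,L2],[0,0,0],[a3,0,L3],[0,0,0]))):
        T=T*R.from_euler(ax,s[i]*q[i]); o=o+T.apply(d); pts.append(o)
    T=T*R.from_euler("z",s[7]*np.pi/2)
    return (o,T,pts) if full else (o,T)
def fit():
    import itertools; best=None
    for s3,s5,s7,k in itertools.product((1,-1),(1,-1),(1,-1),(1,-1,0,2)):
        s=[-1,1,s3,1,s5,1,s7,k]
        f=lambda p:np.concatenate([np.r_[o-e,.3*(T.inv()*R.from_quat(q)).as_rotvec()] for j,e,q in D for o,T in [fk(j,p,s)]])
        r=least_squares(f,[.34,.45,.45,.4,0,0,0,0])
        if best is None or r.cost<best[0].cost: best=(r,s)
    return best
def ik(p,s,pos,Rt,n=40,seed=0,q0=None,free_yaw=False):
    rng=np.random.default_rng(seed); out=[]
    for i in range(n):
        g=rng.uniform(lo,hi) if q0 is None else np.clip(q0,lo+1e-3,hi-1e-3)
        def f(q):
            o,T=fk(q,p,s); return np.r_[(o-pos)*5,(T.inv()*Rt).as_rotvec(),.002*(q-(lo+hi)/2)]
        r=least_squares(f,g,bounds=(lo,hi)); o,T=fk(r.x,p,s)
        out.append((np.linalg.norm(o-pos),np.degrees((T.inv()*Rt).magnitude()),r.x))
    return sorted(out,key=lambda t:t[0]*100+t[1])
E
python3 - <<'E'
from arm import *
b,s=fit(); print(b.cost,s,b.x.round(4)); print(np.abs(b.fun.reshape(-1,6)).max(0).round(4))
p=b.x; np.savez("arm.npz",p=p,s=s)
for az in (0,30,45,60,90,-30,-60):
  for y in (.084,.014):
    z=R.from_matrix(np.c_[[0,0,1.],np.cross([np.cos(np.radians(az)),np.sin(np.radians(az)),0],[0,0,1]),[np.cos(np.radians(az)),np.sin(np.radians(az)),0]])
    o=ik(p,s,np.array([.69,y,.145])+.004*z.as_matrix()[:,2],z,12)[0]
    print(az,y,round(o[0]*1000,1),round(o[1],2),o[2].round(2),[t.round(2).tolist() for t in fk(o[2],p,s,True)[2][2:5:2]])
E
```

```text
0.0013666662733424657 [-1, 1, -1, 1, -1, 1, -1, 1] [ 0.2135  0.417   0.4926  0.2887 -0.0399 -0.007  -0.0165  0.0225]
[0.0313 0.0228 0.0115 0.0017 0.0028 0.0014]
0 0.084 0.0 0.0 [-0.53  0.52  0.3   2.18  2.84  1.09  1.56] [[0.17, 0.09, 0.59], [0.41, 0.08, 0.16]]
0 0.014 0.0 0.0 [-0.47  0.53  0.41  2.21  3.02  1.11  1.42] [[0.18, 0.08, 0.59], [0.41, 0.02, 0.16]]
30 0.084 0.0 0.0 [-0.64  0.72  0.76  2.14  3.59  1.4   0.96] [[0.22, 0.15, 0.55], [0.44, -0.05, 0.16]]
30 0.014 0.0 0.0 [-0.93  1.53  1.3   2.15  3.07  1.75  0.25] [[0.27, 0.33, 0.27], [0.44, -0.11, 0.15]]
45 0.084 0.0 0.0 [ 1.42  1.93 -1.46  2.06  0.87  0.15 -0.51] [[0.08, -0.4, 0.1], [0.48, -0.11, 0.14]]
45 0.014 0.0 0.0 [ 1.52  1.89 -1.47  2.02  0.5   0.29 -0.18] [[0.04, -0.41, 0.12], [0.48, -0.18, 0.14]]
60 0.084 0.0 0.0 [ 1.36  1.8  -1.47  1.89  0.21  0.5   0.04] [[0.11, -0.41, 0.16], [0.53, -0.15, 0.15]]
60 0.014 0.0 0.0 [ 1.43  1.77 -1.47  1.83  0.16  0.64  0.08] [[0.08, -0.41, 0.17], [0.53, -0.22, 0.15]]
90 0.084 0.0 0.0 [ 1.09  1.67 -1.45  1.45  0.04  1.2   0.14] [[0.22, -0.37, 0.21], [0.67, -0.2, 0.15]]
90 0.014 0.0 0.0 [ 1.13  1.62 -1.4   1.36 -0.03  1.34  0.18] [[0.2, -0.38, 0.23], [0.67, -0.27, 0.15]]
-30 0.084 0.0 0.0 [-0.55  0.62  0.06  1.98  2.04  1.27  2.03] [[0.2, 0.11, 0.58], [0.44, 0.22, 0.16]]
-30 0.014 0.0 0.0 [-0.5   0.58  0.15  2.05  2.15  1.2   1.94] [[0.19, 0.09, 0.58], [0.44, 0.15, 0.16]]
-60 0.084 0.0 0.0 [-0.47  0.83 -0.11  1.6   1.61  1.65  2.29] [[0.27, 0.13, 0.52], [0.54, 0.33, 0.16]]
-60 0.014 0.0 0.0 [-0.41  0.78 -0.06  1.69  1.65  1.56  2.24] [[0.26, 0.11, 0.54], [0.54, 0.26, 0.16]]
```

```bash
python3 - <<'E'
import re
t=open("arm.py").read()
t=t.replace("h,L1,L2,L3,a1,a2,a3,x0=p","h,L1,L2,L3,a1,a2,a3,x0,b1,b2,b3=p").replace("[a1,0,L1]","[a1,b1,L1]").replace("[a2,0,L2]","[a2,b2,L2]").replace("[a3,0,L3]","[a3,b3,L3]").replace("[.34,.45,.45,.4,0,0,0,0]","[.34,.45,.45,.4,0,0,0,0,0,0,0]")
t=t.replace("o=np.array([x0,0,h])","o=R.from_euler('z',-q[0]).apply([x0,0,h])")
open("arm.py","w").write(t)
E
cat > ikt.py <<'E'
from arm import *
b,s=fit(); print(b.cost,s,b.x.round(4)); print(np.abs(b.fun.reshape(-1,6)).max(0).round(4))
p=b.x; np.savez("arm.npz",p=p,s=s)
for az in (7,20,35):
  for sg in (1,-1):
   for y in (.084,.014):
    zz=np.array([np.cos(np.radians(az)),np.sin(np.radians(az)),0]); xx=np.array([0,0,sg*1.])
    z=R.from_matrix(np.c_[xx,np.cross(zz,xx),zz])
    o=ik(p,s,np.array([.69,y,.145])+.004*zz,z,12)[0]
    print(az,sg,y,round(o[0]*1000,1),round(o[1],2),o[2].round(2),[t.round(2).tolist() for t in fk(o[2],p,s,True)[2][2:5:2]])
E
python3 ikt.py
```

```text
2.403589813076741e-05 [-1, 1, -1, 1, -1, 1, -1, 1] [ 0.2686  0.4494  0.4951  0.3577 -0.0011  0.0039  0.0041  0.0013 -0.0219
 -0.0165 -0.0064]
[0.0024 0.002  0.0025 0.0017 0.0028 0.0014]
7 1 0.084 0.0 0.0 [-0.72  0.73  0.5   2.38  2.94  1.4   1.28] [[0.24, 0.18, 0.61], [0.34, 0.03, 0.14]]
7 1 0.014 0.0 0.0 [-0.81  0.9   0.78  2.39  3.03  1.47  0.99] [[0.26, 0.24, 0.55], [0.34, -0.04, 0.15]]
7 -1 0.084 0.0 0.0 [ 0.19  0.68 -0.39  2.33  3.14  1.41 -1.33] [[0.27, -0.08, 0.62], [0.34, 0.04, 0.14]]
7 -1 0.014 0.0 0.0 [ 0.3   0.66 -0.3   2.34  3.32  1.38 -1.42] [[0.26, -0.1, 0.62], [0.34, -0.03, 0.14]]
20 1 0.084 0.0 0.0 [-1.    1.18  1.    2.35  3.08  1.61  0.67] [[0.24, 0.34, 0.44], [0.36, -0.04, 0.15]]
20 1 0.014 0.0 0.0 [-0.92  1.44  1.14  2.32  3.01  1.75  0.41] [[0.29, 0.34, 0.33], [0.36, -0.11, 0.15]]
20 -1 0.084 0.0 0.0 [ 0.28  0.67 -0.26  2.29  3.57  1.32 -1.51] [[0.26, -0.1, 0.62], [0.36, -0.04, 0.14]]
20 -1 0.014 0.0 0.0 [ 0.31  0.66 -0.11  2.27  3.73  1.35 -1.64] [[0.25, -0.11, 0.63], [0.36, -0.11, 0.14]]
35 1 0.084 0.0 0.0 [-0.94  1.65  1.25  2.22  2.96  1.93  0.22] [[0.28, 0.35, 0.24], [0.4, -0.12, 0.15]]
35 1 0.014 0.0 0.0 [ 1.59  1.87 -1.47  2.08  0.76  0.13 -0.45] [[-0.03, -0.43, 0.14], [0.4, -0.19, 0.15]]
35 -1 0.084 0.0 0.0 [ 1.49  1.9  -1.43  2.15  2.64  0.09  0.85] [[0.01, -0.43, 0.12], [0.4, -0.11, 0.14]]
35 -1 0.014 0.0 0.0 [ 1.55  1.67 -1.37  2.06 -0.82  0.15 -2.13] [[-0.01, -0.45, 0.22], [0.4, -0.2, 0.14]]
```

The model fits to about 2 mm. Standing the brush is reachable with the tool horizontal and pointing outward (j5≈π), so I'll plan that joint-space path in short pose rows.

```bash
cat > plan.py <<'E'
from arm import *
import sys
A=np.load("arm.npz"); p=A["p"]; s=A["s"]
def goal(az,up,pos,q0,tilt=0):
    zz=np.array([np.cos(np.radians(az)),np.sin(np.radians(az)),0]); xx=np.array([0,0,1.*up])
    Rt=R.from_matrix(np.c_[xx,np.cross(zz,xx),zz]); o=ik(p,s,np.array(pos),Rt,1,q0=np.array(q0))[0]; return o
def rows(q,via,maxang=7.5,maxpos=.042,jmax=.17):
    out=[]; cur=np.array(q,float); o,T=fk(cur,p,s)
    for g in via:
        g=np.array(g,float); n=int(max(np.ceil(np.abs(g-cur).max()/jmax),1))
        for k in range(1,n+1):
            qq=cur+(g-cur)*k/n; o2,T2=fk(qq,p,s); m=max(np.linalg.norm(o2-o)/maxpos,np.degrees((T.inv()*T2).magnitude())/maxang)
            m=int(np.ceil(m)); qs=cur+(g-cur)*(k-1)/n
            for i in range(1,m+1):
                o3,T3=fk(qs+(qq-qs)*i/m,p,s)
                out.append((T.inv().apply(o3-o)/.2,(T.inv()*T3).as_rotvec()/np.pi,o3,T3,qs+(qq-qs)*i/m)); o,T=o3,T3
        cur=g
    return out
def show(rs,n=8):
    print("rows",len(rs)); print("pos",[a.round(3).tolist() for a,*_ in rs[:n]]); print("rot",[b.round(4).tolist() for _,b,*_ in rs[:n]])
E
python3 - <<'E'
from plan import *
from bench import r
q=r.read_state()["joint_positions"]; o,T=fk(q,p,s); print(o,r.read_state()["ee_pos"])
g=goal(7,1,[.694,.0843,.30],[.19,.68,-.39,2.2,3.14,1.2,1.81]); print(g)
g2=goal(7,1,[.694,.0843,.145],g[2]); print(g2)
via=[[.35,.35,.2,1.4,-.6,1.9,.9],[.3,.3,-.1,1.6,1.5,1.5,1.4],[.25,.35,-.3,1.9,2.6,1.35,1.7],g[2]]
rs=rows(q,via)
for a in rs[::3]: print(a[2].round(2),"butt",(a[2]-.134*a[3].as_matrix()[:,0]).round(2),"elb/wr",[x.round(2).tolist() for x in fk(a[4],p,s,True)[2][2:5:2]])
show(rs)
E
```

```text
[ 0.56831867 -0.26074897  0.28110683] [ 0.56809626 -0.26283668  0.28066707]
(np.float64(6.608380071094613e-07), np.float64(0.0004933503027962266), array([-0.16730856,  0.16254839, -0.04813829,  2.40079844,  3.03113791,
        0.99588481,  1.63884447]))
(np.float64(8.195922892996067e-07), np.float64(0.0006020547818002593), array([-0.71950279,  0.72685183,  0.49768872,  2.3762515 ,  2.93814763,
        1.40412487,  1.27533505]))
[ 0.56 -0.24  0.29] butt [ 0.58 -0.34  0.2 ] elb/wr [[0.26, -0.12, 0.62], [0.61, -0.47, 0.56]]
[ 0.52 -0.17  0.32] butt [ 0.55 -0.26  0.23] elb/wr [[0.19, -0.09, 0.67], [0.57, -0.4, 0.59]]
[ 0.48 -0.13  0.32] butt [ 0.52 -0.22  0.24] elb/wr [[0.14, -0.07, 0.69], [0.55, -0.34, 0.6]]
[ 0.44 -0.18  0.28] butt [ 0.5  -0.28  0.22] elb/wr [[0.13, -0.07, 0.69], [0.55, -0.32, 0.59]]
[ 0.42 -0.24  0.26] butt [ 0.48 -0.34  0.21] elb/wr [[0.13, -0.07, 0.69], [0.56, -0.3, 0.58]]
[ 0.4  -0.3   0.26] butt [ 0.47 -0.41  0.23] elb/wr [[0.13, -0.07, 0.69], [0.56, -0.28, 0.58]]
[ 0.39 -0.36  0.28] butt [ 0.48 -0.46  0.26] elb/wr [[0.13, -0.07, 0.69], [0.57, -0.26, 0.57]]
[ 0.4 
[... 928 characters left out ...]
0.36]]
[ 0.78 -0.05  0.44] butt [ 0.82 -0.03  0.32] elb/wr [[0.11, -0.03, 0.7], [0.44, 0.01, 0.33]]
[0.74 0.02 0.37] butt [0.76 0.03 0.24] elb/wr [[0.09, -0.02, 0.71], [0.39, 0.03, 0.31]]
[0.69 0.08 0.3 ] butt [0.69 0.08 0.17] elb/wr [[0.08, -0.01, 0.71], [0.34, 0.03, 0.3]]
rows 58
pos [[0.127, -0.031, 0.027], [0.13, -0.032, 0.04], [0.132, -0.034, 0.051], [0.134, -0.037, 0.062], [0.133, -0.04, 0.071], [0.132, -0.043, 0.08], [-0.082, -0.086, 0.022], [-0.08, -0.086, 0.02]]
rot [[-0.0031, 0.0029, -0.0105], [-0.0014, 0.0021, -0.0113], [0.0003, 0.0013, -0.0119], [0.0019, 0.0004, -0.0125], [0.0034, -0.0006, -0.013], [0.0049, -0.0017, -0.0135], [0.0187, -0.016, -0.0007], [0.0191, -0.0159, -0.0013]]
```

```bash
cat > nxt.py <<'E'
from plan import *
from bench import r
st=r.read_state(); q=st["joint_positions"]; print(st["ee_pos"].round(4),q.round(2))
E
python3 - <<'E'
from nxt import *
pos=np.array([.6888,.0845,.27])+.004*np.array([.95,.31,0])
for sd in ([.2,.5,-.3,2.2,3.4,1.2,1.6],[-.2,.4,0,2.3,3.3,1.2,1.6]):
  g=goal(18,1,pos,sd); g2=goal(18,1,pos-[0,0,.125],g[2]); print(g[0],g[1],g[2].round(2),g2[0],g2[2].round(2))
via=[[.35,.35,.2,1.4,-.6,1.9,.9],[.3,.3,-.1,1.6,1.5,1.5,1.4],[.25,.35,-.3,1.9,2.6,1.35,1.7],g[2]]
rs=rows(q,via,maxang=8.2,maxpos=.046); np.save("via.npy",np.array(via))
for k in range(0,32,8): show(rs[k:])
E
```

```text
[ 0.5681 -0.2628  0.2807] [ 0.38  0.75  0.48  0.98 -0.76  2.05  0.84]
8.304740840077665e-07 0.0006056279936179501 [-0.13  0.26  0.11  2.38  3.47  1.1   1.39] 1.0640362000402632e-06 [-0.96  1.07  0.93  2.36  3.09  1.57  0.79]
8.304662072884898e-07 0.0006056276984062806 [-0.13  0.26  0.11  2.38  3.47  1.1   1.39] 1.064030405619106e-06 [-0.96  1.07  0.93  2.36  3.09  1.57  0.79]
rows 58
pos [[0.127, -0.031, 0.027], [0.13, -0.032, 0.04], [0.132, -0.034, 0.051], [0.134, -0.037, 0.062], [0.133, -0.04, 0.071], [0.132, -0.043, 0.08], [-0.082, -0.086, 0.022], [-0.08, -0.086, 0.02]]
rot [[-0.0031, 0.0029, -0.0105], [-0.0014, 0.0021, -0.0113], [0.0003, 0.0013, -0.0119], [0.0019, 0.0004, -0.0125], [0.0034, -0.0006, -0.013], [0.0049, -0.0017, -0.0135], [0.0187, -0.016, -0.0007], [0.0191, -0.0159, -0.0013]]
rows 50
pos [[-0.078, -0.086, 0.018], [-0.076, -0.086, 0.016], [-0.075, -0.086, 0.014], [-0.073, -0.086, 0.012], [-0.072, -0.086, 0.01], [-0.071, -0.086, 0.007], [-0.07, -0.087, 0.004], [-0.069, -0.087, 0.001]]
rot [[0.0194, -0.0159, -0.002], [0.0197, -0.0158, -0.0026], [0.02, -0.0158, -0.0032]
[... 329 characters left out ...]
19], [-0.07, -0.093, -0.022]]
rot [[0.0212, -0.0154, -0.0064], [0.0214, -0.0154, -0.0068], [0.0215, -0.0153, -0.0072], [0.0217, -0.0152, -0.0076], [0.0218, -0.0151, -0.0079], [0.022, -0.0151, -0.0083], [0.0222, -0.015, -0.0086], [0.0223, -0.0149, -0.0088]]
rows 34
pos [[-0.07, -0.095, -0.025], [-0.071, -0.097, -0.028], [-0.071, -0.099, -0.03], [-0.072, -0.101, -0.033], [-0.072, -0.104, -0.035], [-0.072, -0.107, -0.037], [-0.073, -0.11, -0.039], [-0.073, -0.114, -0.041]]
rot [[0.0225, -0.0148, -0.0091], [0.0226, -0.0146, -0.0093], [0.0228, -0.0145, -0.0095], [0.023, -0.0143, -0.0096], [0.0232, -0.0141, -0.0098], [0.0234, -0.0139, -0.0099], [0.0236, -0.0137, -0.01], [0.0238, -0.0134, -0.0101]]
```

Request:
{"method": "play_rows", "body": {"claw": [1, 1, 1, 1, 1, 1, 1, 1], "delta_pos": [[0.127, -0.031, 0.027], [0.13, -0.032, 0.04], [0.132, -0.034, 0.051], [0.134, -0.037, 0.062], [0.133, -0.04, 0.071], [0.132, -0.043, 0.08], [-0.082, -0.086, 0.022], [-0.08, -0.086, 0.02]], "delta_rot": [[-0.003, 0.003, -0.0105], [-0.0014, 0.002, -0.0113], [0, 0.001, -0.012], [0.002, 0, -0.0125], [0.0034, -0.0006, -0.013], [0.005, -0.0017, -0.0135], [0.0187, -0.016, -0.0007], [0.019, -0.016, -0.001]]}}

```text
time: 45.7
ee_pos: [0.4641, -0.1447, 0.3043]
eef_rot: [0.511, 0.807, 0.172, -0.242]
ft_force: [0.8, -0.9, -1.6]
width: 0.0236
grip_force: 39.8
```

Request:
{"method": "play_rows", "body": {"claw": [1, 1, 1, 1, 1, 1, 1, 1], "delta_pos": [[-0.078, -0.086, 0.018], [-0.076, -0.086, 0.016], [-0.075, -0.086, 0.014], [-0.073, -0.086, 0.012], [-0.072, -0.086, 0.01], [-0.071, -0.086, 0.007], [-0.07, -0.087, 0.004], [-0.069, -0.087, 0.001]], "delta_rot": [[0.0194, -0.016, -0.002], [0.0197, -0.016, -0.0026], [0.02, -0.016, -0.003], [0.02, -0.016, -0.004], [0.0204, -0.0156, -0.0043], [0.0206, -0.0156, -0.005], [0.021, -0.0155, -0.0054], [0.021, -0.0155, -0.006]]}}

```text
time: 46.5
ee_pos: [0.3966, -0.303, 0.2604]
eef_rot: [0.417, 0.878, -0.127, -0.195]
ft_force: [0.5, 0.2, -0.7]
width: 0.0234
grip_force: 39.8
```

Request:
{"method": "play_rows", "body": {"claw": [1, 1, 1, 1, 1, 1, 1, 1], "delta_pos": [[-0.069, -0.087, 0], [-0.069, -0.087, -0.004], [-0.069, -0.088, -0.007], [-0.069, -0.088, -0.01], [-0.069, -0.089, -0.013], [-0.069, -0.09, -0.016], [-0.069, -0.092, -0.019], [-0.07, -0.093, -0.022]], "delta_rot": [[0.021, -0.0154, -0.0064], [0.0214, -0.0154, -0.007], [0.0215, -0.0153, -0.007], [0.0217, -0.0152, -0.0076], [0.022, -0.015, -0.008], [0.022, -0.015, -0.0083], [0.022, -0.015, -0.0086], [0.0223, -0.015, -0.009]]}}

```text
time: 47.3
ee_pos: [0.4088, -0.4593, 0.3406]
eef_rot: [0.234, 0.868, -0.414, -0.145]
ft_force: [-0.9, 0.2, -0.8]
width: 0.0238
grip_force: 39.8
```

```bash
python3 - <<'E'
from nxt import *
via=list(np.load("via.npy")); rs=rows(q,via[1:],maxang=8.2,maxpos=.046)
for k in range(0,24,8): show(rs[k:])
E
```

```text
[ 0.4088 -0.4593  0.3406] [-0.08  0.33  0.49  1.55  0.74  1.53  1.33]
rows 36
pos [[-0.049, -0.068, -0.009], [-0.051, -0.069, -0.013], [-0.053, -0.071, -0.017], [-0.055, -0.074, -0.021], [-0.056, -0.077, -0.024], [-0.057, -0.08, -0.028], [-0.058, -0.084, -0.031], [-0.058, -0.088, -0.034]]
rot [[0.0185, -0.0091, -0.0099], [0.0184, -0.0096, -0.0096], [0.0184, -0.0101, -0.0091], [0.0184, -0.0105, -0.0086], [0.0184, -0.0109, -0.0081], [0.0185, -0.0112, -0.0075], [0.0186, -0.0115, -0.0069], [0.0187, -0.0117, -0.0063]]
rows 28
pos [[-0.058, -0.093, -0.036], [-0.058, -0.098, -0.039], [-0.075, -0.062, -0.048], [-0.079, -0.067, -0.053], [-0.082, -0.072, -0.057], [-0.085, -0.078, -0.061], [-0.087, -0.084, -0.065], [-0.089, -0.091, -0.068]]
rot [[0.0189, -0.0118, -0.0056], [0.0191, -0.0119, -0.0049], [0.023, -0.0126, -0.0169], [0.0233, -0.0127, -0.0167], [0.0235, -0.0128, -0.0165], [0.0238, -0.0128, -0.0163], [0.0241, -0.0128, -0.016], [0.0244, -0.0127, -0.0157]]
rows 20
pos [[-0.09, -0.098, -0.071], [-0.091, -0.106, -0.073], [-0.091, -0.114, -0.075], [-0.091, -0.122, -0.077], [-0.09, -0.13, -0.078], [-0.088, -0.139, -0.078], [-0.085, -0.147, -0.079], [-0.082, -0.156, -0.078]]
rot [[0.0248, -0.0126, -0.0153], [0.0251, -0.0124, -0.0149], [0.0255, -0.0122, -0.0146], [0.0259, -0.0118, -0.0142], [0.0263, -0.0114, -0.0137], [0.0267, -0.011, -0.0133], [0.0272, -0.0104, -0.0129], [0.0276, -0.0098, -0.0125]]
```

Request:
{"method": "play_rows", "body": {"claw": [1, 1, 1, 1, 1, 1, 1, 1], "delta_pos": [[-0.049, -0.068, -0.009], [-0.051, -0.069, -0.013], [-0.053, -0.071, -0.017], [-0.055, -0.074, -0.021], [-0.056, -0.077, -0.024], [-0.057, -0.08, -0.028], [-0.058, -0.084, -0.031], [-0.058, -0.088, -0.034]], "delta_rot": [[0.0185, -0.009, -0.01], [0.0184, -0.0096, -0.0096], [0.0184, -0.01, -0.009], [0.0184, -0.0105, -0.0086], [0.0184, -0.011, -0.008], [0.0185, -0.011, -0.0075], [0.0186, -0.0115, -0.007], [0.0187, -0.0117, -0.0063]]}}

```text
time: 48.1
ee_pos: [0.4884, -0.5164, 0.4553]
eef_rot: [0.047, 0.782, -0.611, -0.12]
ft_force: [-0.4, -0.9, -0.2]
width: 0.0233
grip_force: 39.8
```

Request:
{"method": "play_rows", "body": {"claw": [1, 1, 1, 1, 1, 1, 1, 1], "delta_pos": [[-0.058, -0.093, -0.036], [-0.058, -0.098, -0.039], [-0.075, -0.062, -0.048], [-0.079, -0.067, -0.053], [-0.082, -0.072, -0.057], [-0.085, -0.078, -0.061], [-0.087, -0.084, -0.065], [-0.089, -0.091, -0.068]], "delta_rot": [[0.019, -0.012, -0.0056], [0.019, -0.012, -0.005], [0.023, -0.0126, -0.017], [0.0233, -0.0127, -0.0167], [0.0235, -0.0128, -0.0165], [0.0238, -0.0128, -0.0163], [0.024, -0.0128, -0.016], [0.0244, -0.0127, -0.0157]]}}

```text
time: 48.9
ee_pos: [0.6385, -0.4443, 0.5472]
eef_rot: [0.211, -0.584, 0.776, 0.109]
ft_force: [-0.5, -0.2, -0.8]
width: 0.0235
grip_force: 39.8
```

```bash
python3 - <<'E'
from nxt import *
via=list(np.load("via.npy")); rs=rows(q,via[2:],maxang=8.2,maxpos=.046)
for k in range(0,24,8): show(rs[k:])
E
```

```text
[ 0.6385 -0.4443  0.5472] [-0.31  0.34  0.51  1.74  1.82  1.28  1.48]
rows 22
pos [[-0.091, -0.048, -0.05], [-0.09, -0.059, -0.053], [-0.087, -0.07, -0.057], [-0.082, -0.081, -0.059], [-0.076, -0.093, -0.061], [-0.068, -0.104, -0.062], [-0.059, -0.115, -0.063], [-0.048, -0.125, -0.063]]
rot [[0.0184, -0.0109, -0.018], [0.0189, -0.0108, -0.0165], [0.0195, -0.0105, -0.0151], [0.0202, -0.0101, -0.0136], [0.0208, -0.0095, -0.0121], [0.0214, -0.0087, -0.0106], [0.022, -0.0077, -0.0092], [0.0226, -0.0066, -0.0079]]
rows 14
pos [[-0.036, -0.135, -0.062], [-0.023, -0.143, -0.061], [-0.086, -0.102, -0.087], [-0.092, -0.104, -0.089], [-0.098, -0.105, -0.09], [-0.103, -0.106, -0.092], [-0.109, -0.108, -0.093], [-0.114, -0.109, -0.094]]
rot [[0.0231, -0.0053, -0.0067], [0.0236, -0.0039, -0.0055], [0.0254, -0.0124, -0.0054], [0.0248, -0.0135, -0.0052], [0.0241, -0.0145, -0.005], [0.0235, -0.0155, -0.0047], [0.0228, -0.0163, -0.0044], [0.0222, -0.0172, -0.0041]]
rows 6
pos [[-0.12, -0.11, -0.094], [-0.125, -0.112, -0.094], [-0.13, -0.113, -0.094], [-0.135, -0.115, -0.094], [-0.14, -0.117, -0.093], [-0.145, -0.119, -0.091]]
rot [[0.0215, -0.0179, -0.0038], [0.0208, -0.0186, -0.0034], [0.0202, -0.0192, -0.003], [0.0196, -0.0197, -0.0027], [0.019, -0.0201, -0.0023], [0.0185, -0.0205, -0.0019]]
```

Request:
{"method": "play_rows", "body": {"claw": [1, 1, 1, 1, 1, 1, 1, 1], "delta_pos": [[-0.091, -0.048, -0.05], [-0.09, -0.059, -0.053], [-0.087, -0.07, -0.057], [-0.082, -0.081, -0.059], [-0.076, -0.093, -0.061], [-0.068, -0.104, -0.062], [-0.059, -0.115, -0.063], [-0.048, -0.125, -0.063]], "delta_rot": [[0.0184, -0.011, -0.018], [0.019, -0.011, -0.0165], [0.0195, -0.0105, -0.015], [0.02, -0.01, -0.0136], [0.021, -0.0095, -0.012], [0.0214, -0.0087, -0.0106], [0.022, -0.0077, -0.0092], [0.0226, -0.0066, -0.008]]}}

```text
time: 49.7
ee_pos: [0.7622, -0.2778, 0.538]
eef_rot: [0.414, -0.339, 0.839, 0.098]
ft_force: [0.1, -0.6, 0.1]
width: 0.0238
grip_force: 39.8
```

Request:
{"method": "play_rows", "body": {"claw": [1, 1, 1, 1, 1, 1, 1, 1], "delta_pos": [[-0.036, -0.135, -0.062], [-0.023, -0.143, -0.061], [-0.086, -0.102, -0.087], [-0.092, -0.104, -0.089], [-0.098, -0.105, -0.09], [-0.103, -0.106, -0.092], [-0.109, -0.108, -0.093], [0, 0, 0]], "delta_rot": [[0.023, -0.0053, -0.0067], [0.0236, -0.004, -0.0055], [0.0254, -0.0124, -0.0054], [0.025, -0.0135, -0.005], [0.024, -0.0145, -0.005], [0.0235, -0.0155, -0.0047], [0.023, -0.0163, -0.0044], [0, 0, 0]]}}

```text
time: 50.5
ee_pos: [0.784, -0.0764, 0.4498]
eef_rot: [0.551, -0.095, 0.829, -0.004]
ft_force: [-0.3, 0.3, -0.1]
width: 0.0234
grip_force: 39.8
```

```bash
cat >> plan.py <<'E'
def cart(st,pos,az,up,n):
    """n equal rows from the measured pose to pose (pos, az)"""
    zz=np.array([np.cos(np.radians(az)),np.sin(np.radians(az)),0]); xx=np.array([0,0,1.*up])
    Rt=R.from_matrix(np.c_[xx,np.cross(zz,xx),zz]); R0=R.from_quat(st["eef_rot"]); o=st["ee_pos"].copy(); rv=(R0.inv()*Rt).as_rotvec()
    print("dist",np.linalg.norm(pos-o),"ang",np.degrees(np.linalg.norm(rv))); P=[];Q=[];T=R0
    for k in range(n): P.append((T.inv().apply((pos-o)/n)/.2).round(3).tolist()); T=T*R.from_rotvec(rv/n); Q.append((rv/n/np.pi).round(4).tolist())
    print("pos",P); print("rot",Q)
E
python3 - <<'E'
from nxt import *
cart(st,np.array([.6888,.0845,.27])+.004*np.array([.95,.31,0]),18,1,8)
E
```

```text
[ 0.784  -0.0764  0.4498] [-0.48  0.34  0.48  2.13  2.89  1.23  1.41]
dist 0.25874993176089117 ang 35.00743411706902
pos [[-0.091, -0.076, -0.11], [-0.096, -0.082, -0.101], [-0.1, -0.089, -0.091], [-0.104, -0.094, -0.081], [-0.107, -0.1, -0.07], [-0.109, -0.104, -0.058], [-0.111, -0.108, -0.047], [-0.112, -0.111, -0.035]]
rot [[0.0175, -0.0166, -0.0031], [0.0175, -0.0166, -0.0031], [0.0175, -0.0166, -0.0031], [0.0175, -0.0166, -0.0031], [0.0175, -0.0166, -0.0031], [0.0175, -0.0166, -0.0031], [0.0175, -0.0166, -0.0031], [0.0175, -0.0166, -0.0031]]
```

Request:
{"method": "play_rows", "body": {"claw": [1, 1, 1, 1, 1, 1, 1, 1], "delta_pos": [[-0.091, -0.076, -0.11], [-0.096, -0.082, -0.101], [-0.1, -0.089, -0.091], [-0.104, -0.094, -0.081], [-0.107, -0.1, -0.07], [-0.109, -0.104, -0.058], [-0.111, -0.108, -0.047], [-0.112, -0.111, -0.035]], "delta_rot": [[0.0175, -0.0166, -0.003], [0.0175, -0.0166, -0.003], [0.0175, -0.0166, -0.003], [0.0175, -0.0166, -0.003], [0.0175, -0.0166, -0.003], [0.0175, -0.0166, -0.003], [0.0175, -0.0166, -0.003], [0.0175, -0.0166, -0.003]]}}

```text
time: 51.3
ee_pos: [0.6944, 0.0844, 0.2728]
eef_rot: [0.697, 0.109, 0.7, -0.11]
ft_force: [-0.0, 0.7, -0.6]
width: 0.0236
grip_force: 39.8
```

Request:
{"method": "play_rows", "body": {"claw": [1, 1, 1], "delta_pos": [[0, 0, 0], [0, 0, 0], [0, 0, 0]], "delta_rot": [[0, 0, 0], [0, 0, 0], [0, 0, 0]]}}

```text
time: 51.6
ee_pos: [0.6952, 0.0836, 0.2736]
eef_rot: [0.696, 0.108, 0.701, -0.11]
ft_force: [-0.0, -0.7, -0.8]
width: 0.0237
grip_force: 39.8
```

```bash
python3 - <<'E'
from nxt import *
import cv2
cart(st,np.array([.6888,.0845,.27])+.004*np.array([.95,.31,0]),18,1,2)
c=r.camera("scene"); d=r.camera("top"); np.savez("pics/s8.npz",**c); np.savez("pics/t8.npz",**d)
im=np.zeros((600,800,3),np.uint8); im[:,:400]=cv2.resize(c["pixels"][190:390,220:353],(400,600),interpolation=cv2.INTER_CUBIC)
im[:,400:]=cv2.resize(d["pixels"][110:230,150:230],(400,600),interpolation=cv2.INTER_CUBIC)
cv2.imwrite("pics/m8.png",cv2.convertScaleAbs(im[:,:,::-1],alpha=1.5))
E
```

```text
[0.6952 0.0836 0.2736] [-0.49  0.27  0.46  2.38  3.43  1.11  1.32]
dist 0.004978102092270789 ang 0.5470020802284353
pos [[-0.009, -0.007, -0.005], [-0.009, -0.007, -0.005]]
rot [[0.0009, -0.0012, -0.0002], [0.0009, -0.0012, -0.0002]]
```

View pics/m8.png

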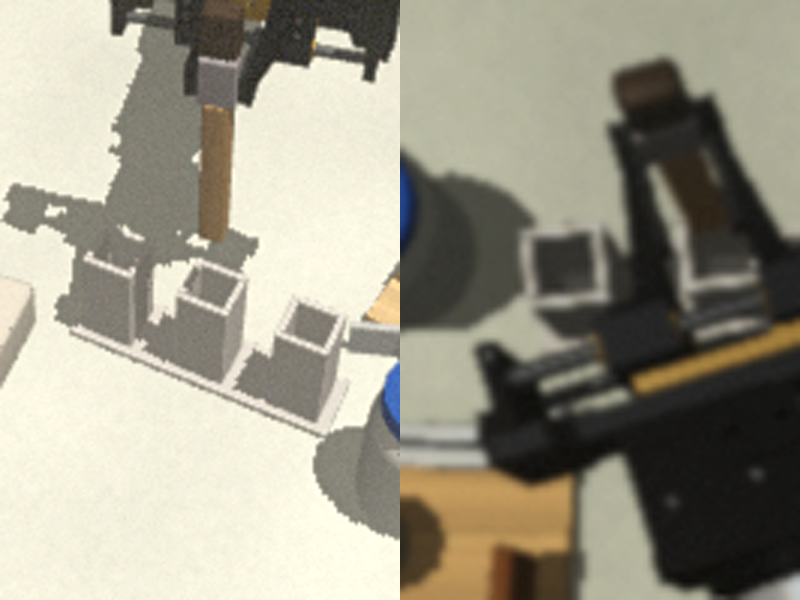

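The brush hangs vertical over the middle pocket, with its butt centre near scene-crop (214,232). I'll check the butt position.

```bash
python3 - <<'E'
from nxt import *
from h import load,onz
c=load("s8"); print("butt",onz(c,220+214/400*133-.3,190+232/3-.3,.1396))
M=R.from_quat(st["eef_rot"]).as_matrix(); print("model butt", st["ee_pos"]-.134*M[:,0]-.004*M[:,2]); print(M.round(3))
cart(st,np.array([.6888,.0845,.19])+.004*np.array([.95,.31,0]),18,1,5)
cart(st,np.array([.6888,.0845,.15])+.004*np.array([.95,.31,0]),18,1,5)
E
```

```text
[0.6949 0.0839 0.273 ] [-0.49  0.27  0.46  2.38  3.43  1.11  1.32]
butt [0.68823508 0.08400684 0.1396    ]
model butt [0.69184708 0.08314924 0.13894085]
[[-0.006  0.305  0.952]
 [-0.003 -0.953  0.305]
 [ 1.    -0.001  0.006]]
dist 0.08301510334281988 ang 0.4584471076057648
pos [[-0.083, -0.002, -0.002], [-0.083, -0.002, -0.002], [-0.083, -0.002, -0.002], [-0.083, -0.002, -0.002], [-0.083, -0.002, -0.002]]
rot [[0.0003, -0.0004, -0.0001], [0.0003, -0.0004, -0.0001], [0.0003, -0.0004, -0.0001], [0.0003, -0.0004, -0.0001], [0.0003, -0.0004, -0.0001]]
dist 0.1229982447625284 ang 0.4584471076057648
pos [[-0.123, -0.002, -0.002], [-0.123, -0.002, -0.002], [-0.123, -0.002, -0.002], [-0.123, -0.002, -0.002], [-0.123, -0.002, -0.002]]
rot [[0.0003, -0.0004, -0.0001], [0.0003, -0.0004, -0.0001], [0.0003, -0.0004, -0.0001], [0.0003, -0.0004, -0.0001], [0.0003, -0.0004, -0.0001]]
```

Request:
{"method": "play_rows", "body": {"claw": [1, 1, 1, 1, 1, 1, 1], "delta_pos": [[-0.06, 0, -0.007], [-0.08, 0, 0], [-0.08, 0, 0], [-0.08, 0, 0], [-0.08, 0, 0], [-0.04, 0, 0], [0, 0, 0]], "delta_rot": [[0, 0, 0], [0, 0, 0], [0, 0, 0], [0, 0, 0], [0, 0, 0], [0, 0, 0], [0, 0, 0]]}}

```text
time: 52.4
ee_pos: [0.6933, 0.0842, 0.1867]
eef_rot: [0.698, 0.109, 0.699, -0.11]
ft_force: [-0.3, -0.5, -0.2]
width: 0.0236
grip_force: 39.8
```

```bash
python3 - <<'E'
from nxt import *
print(st["ft_force"].round(1),R.from_quat(st["eef_rot"]).as_matrix().round(3))
E
```

```text
[0.6933 0.0842 0.1867] [-0.45  0.54  0.41  2.37  3.35  1.35  1.31]
[-0.3 -0.5 -0.2] [[-0.002  0.306  0.952]
 [-0.002 -0.952  0.306]
 [ 1.    -0.001  0.003]]
```

Request:
{"method": "play_rows", "body": {"claw": [1, 1, 1, 1, 1, 1], "delta_pos": [[-0.05, 0, 0], [-0.05, 0, 0], [-0.05, 0, 0], [-0.03, 0, 0], [-0.02, 0, 0], [0, 0, 0]], "delta_rot": [[0, 0, 0], [0, 0, 0], [0, 0, 0], [0, 0, 0], [0, 0, 0], [0, 0, 0]]}}

```text
time: 53.0
ee_pos: [0.6935, 0.0845, 0.1479]
eef_rot: [0.697, 0.109, 0.7, -0.11]
ft_force: [0.2, -0.2, -0.4]
width: 0.0235
grip_force: 39.8
```

Request:
{"method": "play_rows", "body": {"claw": [0.8, 0.6, 0.45, 0.4, 0.4, 0.4, 0.4, 0.4], "delta_pos": [[0, 0, 0], [0, 0, 0], [0, 0, 0], [0, 0, 0], [0, 0, 0], [0, 0, 0], [0.05, 0, 0], [0.1, 0, 0]], "delta_rot": [[0, 0, 0], [0, 0, 0], [0, 0, 0], [0, 0, 0], [0, 0, 0], [0, 0, 0], [0, 0, 0], [0, 0, 0]]}}

```text
time: 53.8
ee_pos: [0.693, 0.0845, 0.1764]
eef_rot: [0.698, 0.109, 0.699, -0.11]
ft_force: [-0.0, 0.7, 1.1]
width: 0.052
grip_force: 0.0
```

Request:
{"method": "play_rows", "body": {"claw": [0.4, 0.4, 0.4, 0.4, 0.4, 0.4], "delta_pos": [[0.15, 0, 0], [0.15, 0, 0], [0.15, 0, 0], [0.15, 0, 0], [0, 0, 0], [0, 0, 0]], "delta_rot": [[0, 0, 0], [0, 0, 0], [0, 0, 0], [0, 0, 0], [0, 0, 0], [0, 0, 0]]}}

```text
time: 54.4
ee_pos: [0.6927, 0.0841, 0.2989]
eef_rot: [0.697, 0.109, 0.701, -0.11]
ft_force: [0.1, 0.2, 0.4]
width: 0.0524
grip_force: 0.0
```

```bash
python3 - <<'E'
from nxt import *
import cv2
c=r.camera("scene"); d=r.camera("top"); np.savez("pics/s9.npz",**c); np.savez("pics/t9.npz",**d)
im=np.zeros((600,800,3),np.uint8); im[:,:400]=cv2.resize(c["pixels"][190:390,220:353],(400,600),interpolation=cv2.INTER_CUBIC)
im[:300,400:]=cv2.resize(c["pixels"][180:330,130:330],(400,300)); im[300:,400:]=cv2.resize(d["pixels"][160:280,320:440][:90],(400,300),interpolation=cv2.INTER_CUBIC)
cv2.imwrite("pics/m9.png",cv2.convertScaleAbs(im[:,:,::-1],alpha=1.5))
E
```

```text
[0.6927 0.0841 0.2989] [-0.5   0.18  0.46  2.39  3.45  1.03  1.32]
```

View pics/m9.png

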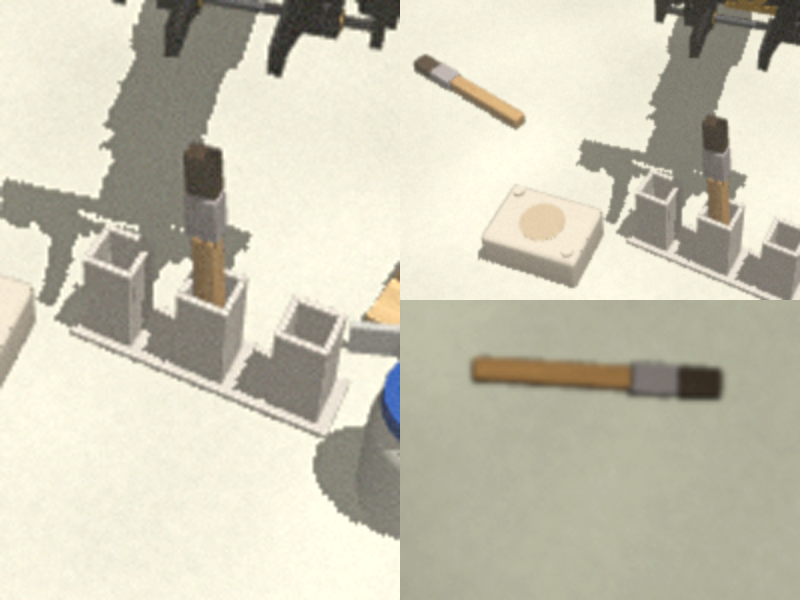

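Brush B stands bristles up in the middle pocket, and brush A hasn't moved. All 14 views are used, so from here I'll check with image code. Next is the path back to a tool-down pose above brush A.

```bash
python3 - <<'E'
from nxt import *
a=np.radians(-3.5); Rd=R.from_matrix(np.c_[[-np.sin(a),np.cos(a),0],[np.cos(a),np.sin(a),0],[0,0,-1]])
o=ik(p,s,np.array([.6421,-.357,.25]),Rd,1,q0=np.array([.3,.6,.3,1.3,-.2,1.3,.6]))[0]; print(o[0],o[1],o[2].round(2))
via=[[-.35,.3,.45,2.1,2.8,1.25,1.4],[-.3,.34,.5,1.7,1.8,1.3,1.35],[-.1,.33,.45,1.55,.7,1.5,1.0],[.2,.45,.4,1.4,0,1.4,.7],o[2]]
np.save("via2.npy",np.array(via)); rs=rows(q,via,maxang=8.2,maxpos=.046,jmax=.145)
for x in rs[::4]: print(x[2].round(2),x[3].as_matrix()[:,2].round(2))
for k in range(0,24,8): show(rs[k:])
E
```

```text
[0.6926 0.0842 0.2966] [-0.5   0.18  0.46  2.39  3.45  1.03  1.32]
3.326686113198212e-07 0.000395767248408338 [ 0.73  0.62 -0.5   1.05  0.28  1.53  0.24]
[0.71 0.07 0.33] [0.97 0.25 0.05]
[ 0.76 -0.03  0.41] [ 0.97 -0.01  0.25]
[ 0.77 -0.15  0.49] [ 0.87 -0.27  0.4 ]
[ 0.75 -0.25  0.55] [ 0.71 -0.52  0.47]
[ 0.72 -0.34  0.58] [ 0.52 -0.73  0.45]
[ 0.67 -0.41  0.59] [ 0.31 -0.88  0.35]
[ 0.63 -0.46  0.57] [ 0.12 -0.98  0.19]
[ 0.56 -0.49  0.51] [-0.07 -1.   -0.03]
[ 0.5  -0.49  0.44] [-0.23 -0.94 -0.27]
[ 0.46 -0.47  0.37] [-0.33 -0.8  -0.5 ]
[ 0.45 -0.43  0.31] [-0.37 -0.6  -0.7 ]
[ 0.46 -0.41  0.25] [-0.32 -0.38 -0.87]
[ 0.5  -0.39  0.21] [-0.2  -0.15 -0.97]
[ 0.57 -0.37  0.2 ] [-0.13 -0.08 -0.99]
[ 0.64 -0.36  0.25] [-0. -0. -1.]
rows 57
pos [[0.114, 0.144, 0.046], [0.112, 0.142, 0.048], [0.111, 0.14, 0.05], [0.11, 0.137, 0.052], [0.108, 0.135, 0.053], [0.106, 0.132, 0.055], [0.104, 0.13, 0.056], [0.101, 0.127, 0.057]]
rot [[-0.0191, 0.0165, 0.005], [-0.0191, 0.0166, 0.0047], [-0.0192, 0.0167, 0.0044], [-0.0192, 0.0168, 0.0041], [-0.0192, 0.0168, 0.0039], [-0.0193, 0.0169, 0.0036],
[... 180 characters left out ...]
, [0.082, 0.088, 0.059], [0.079, 0.083, 0.058], [0.076, 0.078, 0.056]]
rot [[-0.0194, 0.0169, 0.003], [-0.0194, 0.0168, 0.0029], [-0.0202, 0.0131, 0.0097], [-0.02, 0.013, 0.0101], [-0.0198, 0.0129, 0.0106], [-0.0196, 0.0128, 0.011], [-0.0194, 0.0126, 0.0114], [-0.0192, 0.0124, 0.0118]]
rows 41
pos [[0.073, 0.073, 0.054], [0.07, 0.069, 0.052], [0.066, 0.065, 0.049], [0.062, 0.061, 0.046], [0.058, 0.058, 0.043], [0.054, 0.055, 0.04], [0.05, 0.052, 0.036], [0.045, 0.05, 0.033]]
rot [[-0.0191, 0.0122, 0.0122], [-0.0189, 0.0119, 0.0126], [-0.0188, 0.0116, 0.0129], [-0.0187, 0.0113, 0.0133], [-0.0186, 0.0109, 0.0136], [-0.0186, 0.0105, 0.0138], [-0.0185, 0.0101, 0.0141], [-0.0185, 0.0096, 0.0143]]
```

Request:
{"method": "play_rows", "body": {"claw": [0.4, 0.4, 0.4, 0.4, 0.4, 0.4, 0.4, 0.4], "delta_pos": [[0.114, 0.144, 0.046], [0.112, 0.142, 0.048], [0.111, 0.14, 0.05], [0.11, 0.137, 0.052], [0.108, 0.135, 0.053], [0.106, 0.132, 0.055], [0.104, 0.13, 0.056], [0.101, 0.127, 0.057]], "delta_rot": [[-0.019, 0.0165, 0.005], [-0.019, 0.0166, 0.0047], [-0.019, 0.0167, 0.0044], [-0.019, 0.0168, 0.004], [-0.019, 0.0168, 0.004], [-0.0193, 0.017, 0.0036], [-0.0193, 0.017, 0.0034], [-0.0193, 0.017, 0.003]]}}

```text
time: 55.3
ee_pos: [0.7691, -0.1367, 0.4641]
eef_rot: [0.548, -0.121, 0.827, 0.005]
ft_force: [-0.0, 0.1, -0.3]
width: 0.0522
grip_force: 0.0
```

Request:
{"method": "play_rows", "body": {"claw": [0.4, 0.4, 0.4, 0.4, 0.4, 0.4, 0.4, 0.4], "delta_pos": [[0.099, 0.125, 0.057], [0.096, 0.122, 0.058], [0.088, 0.104, 0.062], [0.086, 0.099, 0.061], [0.084, 0.093, 0.06], [0.082, 0.088, 0.059], [0.079, 0.083, 0.058], [0.076, 0.078, 0.056]], "delta_rot": [[-0.0194, 0.017, 0.003], [-0.0194, 0.017, 0.003], [-0.02, 0.013, 0.01], [-0.02, 0.013, 0.01], [-0.02, 0.013, 0.0106], [-0.0196, 0.0128, 0.011], [-0.0194, 0.0126, 0.0114], [-0.019, 0.0124, 0.0118]]}}

```text
time: 56.1
ee_pos: [0.7253, -0.3361, 0.5657]
eef_rot: [0.36, -0.372, 0.853, 0.063]
ft_force: [-0.3, 0.3, 0.7]
width: 0.0519
grip_force: 0.0
```

Request:
{"method": "play_rows", "body": {"claw": [0.4, 0.4, 0.4, 0.4, 0.4, 0.4, 0.4, 0.4], "delta_pos": [[0.073, 0.073, 0.054], [0.07, 0.069, 0.052], [0.066, 0.065, 0.049], [0.062, 0.061, 0.046], [0.058, 0.058, 0.043], [0.054, 0.055, 0.04], [0.05, 0.052, 0.036], [0.045, 0.05, 0.033]], "delta_rot": [[-0.019, 0.012, 0.012], [-0.019, 0.012, 0.0126], [-0.019, 0.0116, 0.013], [-0.0187, 0.0113, 0.0133], [-0.0186, 0.011, 0.0136], [-0.0186, 0.0105, 0.014], [-0.0185, 0.01, 0.014], [-0.0185, 0.0096, 0.0143]]}}

```text
time: 56.9
ee_pos: [0.6405, -0.4598, 0.5719]
eef_rot: [0.149, -0.6, 0.784, 0.052]
ft_force: [0.3, 0.2, 0.1]
width: 0.0521
grip_force: 0.0
```

```bash
python3 - <<'E'
from nxt import *
via=list(np.load("via2.npy")); rs=rows(q,via[2:],maxang=8.2,maxpos=.046,jmax=.145)
for k in range(0,24,8): show(rs[k:])
E
```

```text
[ 0.6405 -0.4598  0.5719] [-0.29  0.35  0.52  1.68  1.8   1.27  1.35]
rows 33
pos [[0.07, 0.1, 0.025], [0.071, 0.097, 0.024], [0.071, 0.095, 0.023], [0.071, 0.092, 0.022], [0.072, 0.089, 0.021], [0.072, 0.087, 0.02], [0.072, 0.085, 0.019], [0.072, 0.082, 0.018]]
rot [[-0.0197, 0.0119, 0.0155], [-0.0195, 0.0122, 0.0154], [-0.0193, 0.0125, 0.0152], [-0.0192, 0.0128, 0.015], [-0.019, 0.0131, 0.0149], [-0.0188, 0.0134, 0.0147], [-0.0186, 0.0136, 0.0145], [-0.0184, 0.0139, 0.0143]]
rows 25
pos [[0.072, 0.08, 0.016], [0.071, 0.078, 0.014], [0.071, 0.077, 0.013], [0.071, 0.075, 0.011], [0.071, 0.074, 0.009], [0.071, 0.072, 0.007], [0.071, 0.071, 0.005], [0.071, 0.07, 0.003]]
rot [[-0.0183, 0.0142, 0.014], [-0.0181, 0.0144, 0.0138], [-0.0179, 0.0146, 0.0135], [-0.0177, 0.0149, 0.0133], [-0.0176, 0.0151, 0.013], [-0.0174, 0.0153, 0.0127], [-0.0172, 0.0155, 0.0124], [-0.017, 0.0157, 0.012]]
rows 17
pos [[0.027, 0.075, 0.045], [0.026, 0.073, 0.043], [0.024, 0.07, 0.041], [0.022, 0.068, 0.038], [0.02, 0.067, 0.035], [0.017, 0.066, 0.032], [0.015, 0.065, 0.029], [0.013, 0.065, 0.025]]
rot [[-0.0182, 0.0138, 0.0171], [-0.0179, 0.0139, 0.0176], [-0.0176, 0.0141, 0.0181], [-0.0174, 0.0142, 0.0186], [-0.0172, 0.0143, 0.019], [-0.017, 0.0144, 0.0194], [-0.0168, 0.0145, 0.0197], [-0.0166, 0.0146, 0.02]]
```

Request:
{"method": "play_rows", "body": {"claw": [0.4, 0.4, 0.4, 0.4, 0.4, 0.4, 0.4, 0.4], "delta_pos": [[0.07, 0.1, 0.025], [0.071, 0.097, 0.024], [0.071, 0.095, 0.023], [0.071, 0.092, 0.022], [0.072, 0.089, 0.021], [0.072, 0.087, 0.02], [0.072, 0.085, 0.019], [0.072, 0.082, 0.018]], "delta_rot": [[-0.0197, 0.012, 0.0155], [-0.0195, 0.012, 0.0154], [-0.0193, 0.0125, 0.015], [-0.019, 0.0128, 0.015], [-0.019, 0.013, 0.015], [-0.019, 0.0134, 0.0147], [-0.0186, 0.0136, 0.0145], [-0.0184, 0.014, 0.0143]]}}

```text
time: 57.7
ee_pos: [0.5119, -0.5017, 0.4453]
eef_rot: [0.107, 0.769, -0.629, -0.037]
ft_force: [0.2, 0.7, -0.2]
width: 0.0524
grip_force: 0.0
```

Request:
{"method": "play_rows", "body": {"claw": [0.4, 0.4, 0.4, 0.4, 0.4, 0.4, 0.4, 0.4], "delta_pos": [[0.072, 0.08, 0.016], [0.071, 0.078, 0.014], [0.071, 0.077, 0.013], [0.071, 0.075, 0.011], [0.071, 0.074, 0.009], [0.071, 0.072, 0.007], [0.071, 0.071, 0.005], [0.071, 0.07, 0.003]], "delta_rot": [[-0.0183, 0.014, 0.014], [-0.018, 0.0144, 0.0138], [-0.018, 0.0146, 0.0135], [-0.0177, 0.015, 0.0133], [-0.0176, 0.015, 0.013], [-0.0174, 0.0153, 0.0127], [-0.017, 0.0155, 0.0124], [-0.017, 0.0157, 0.012]]}}

```text
time: 58.5
ee_pos: [0.442, -0.4339, 0.3158]
eef_rot: [0.347, 0.841, -0.412, -0.053]
ft_force: [-0.3, -0.9, -0.0]
width: 0.0526
grip_force: 0.0
```

```bash
cat >> plan.py <<'E'
def cartR(st,pos,Rt,n):
    R0=R.from_quat(st["eef_rot"]); o=st["ee_pos"]; rv=(R0.inv()*Rt).as_rotvec()
    print("dist",np.linalg.norm(pos-o),"ang",np.degrees(np.linalg.norm(rv))); P=[];Q=[];T=R0
    for k in range(n): P.append((T.inv().apply((pos-o)/n)/.2).round(3).tolist()); T=T*R.from_rotvec(rv/n); Q.append((rv/n/np.pi).round(4).tolist())
    print("pos",P); print("rot",Q[0])
a=np.radians(-3.5); Rd=R.from_matrix(np.c_[[-np.sin(a),np.cos(a),0],[np.cos(a),np.sin(a),0],[0,0,-1]])
E
python3 - <<'E'
from nxt import *
cartR(st,np.array([.62,-.36,.25]),Rd,12)
E
```

```text
[ 0.442  -0.4339  0.3158] [-0.09  0.33  0.45  1.57  0.7   1.49  0.99]
dist 0.2036049171210914 ang 68.0384191149692
pos [[-0.031, 0.073, -0.03], [-0.025, 0.076, -0.027], [-0.018, 0.079, -0.024], [-0.012, 0.082, -0.02], [-0.006, 0.083, -0.016], [0.0, 0.084, -0.011], [0.006, 0.084, -0.006], [0.012, 0.084, -0.001], [0.017, 0.083, 0.005], [0.023, 0.081, 0.01], [0.027, 0.079, 0.016], [0.031, 0.076, 0.022]]
rot [-0.0181, 0.0149, 0.0211]
```

Request:
{"method": "play_rows", "body": {"claw": [0.4, 0.4, 0.4, 0.4, 0.4, 0.4], "delta_pos": [[-0.031, 0.073, -0.03], [-0.025, 0.076, -0.027], [-0.018, 0.079, -0.024], [-0.012, 0.082, -0.02], [-0.006, 0.083, -0.016], [0, 0.084, -0.011]], "delta_rot": [[-0.018, 0.015, 0.021], [-0.018, 0.015, 0.021], [-0.018, 0.015, 0.021], [-0.018, 0.015, 0.021], [-0.018, 0.015, 0.021], [-0.018, 0.015, 0.021]]}}

```text
time: 59.1
ee_pos: [0.532, -0.3969, 0.283]
eef_rot: [0.562, 0.798, -0.215, -0.029]
ft_force: [-0.0, 0.3, -0.9]
width: 0.0524
grip_force: 0.0
```

Request:
{"method": "play_rows", "body": {"claw": [0.4, 0.4, 0.4, 0.4, 0.4, 0.4, 0.4, 0.4], "delta_pos": [[0.006, 0.084, -0.006], [0.012, 0.084, 0], [0.017, 0.083, 0.005], [0.023, 0.081, 0.01], [0.027, 0.079, 0.016], [0.031, 0.076, 0.022], [0, 0, 0], [0, 0, 0]], "delta_rot": [[-0.018, 0.015, 0.021], [-0.018, 0.015, 0.021], [-0.018, 0.015, 0.021], [-0.018, 0.015, 0.021], [-0.018, 0.015, 0.021], [-0.018, 0.015, 0.021], [0, 0, 0], [0, 0, 0]]}}

```text
time: 59.9
ee_pos: [0.6194, -0.3609, 0.2507]
eef_rot: [0.727, 0.687, -0.002, -0.002]
ft_force: [0.5, -0.2, -0.4]
width: 0.0521
grip_force: 0.0
```

```bash
python3 - <<'E'
from nxt import *
from h import *
np.set_printoptions(precision=4,suppress=True)
def brush(c,z,T=None):
    im=np.asarray(c["pixels"]).astype(int); P=[]
    hsv=cv2.cvtColor(np.asarray(c["pixels"]),cv2.COLOR_RGB2HSV)
    return hsv
d=r.camera("top"); np.savez("pics/t10.npz",**d); hsv=brush(d,0)
sub=hsv[150:260,300:440]; m=((sub[...,0]<22)&(sub[...,1]>90)&(sub[...,2]>60)).astype(np.uint8)
n,l,stt,cen=cv2.connectedComponentsWithStats(m)
for i in range(1,n):
    if stt[i,4]>60:
        ys,xs=np.nonzero(l==i); v,u=ys+150,xs+300; print(stt[i],"L",u.min(),v[u==u.min()].mean(),"R",u.max(),v[u==u.max()].mean())
        print(onz(d,u.min()-.5,v[u<=u.min()+2].mean(),.018)[:2],onz(d,u.max()+.5,v[u>=u.max()-2].mean(),.018)[:2])
cartR(st,np.array([.6421,-.357,.25]),Rd,2)
E
```

```text
[ 0.6194 -0.3609  0.2507] [ 0.22  0.56  0.4   1.14 -0.21  1.49  0.53]
[ 42  27  48  10 319] L 342 180.5 R 389 181.5
[ 0.6504 -0.2258] [ 0.6439 -0.3468]
dist 0.02300354862184664 ang 0.43952149400503204
pos [[0.013, 0.056, 0.001], [0.013, 0.056, 0.002]]
rot [-0.0009, -0.0001, 0.0008]
```

Request:
{"method": "play_rows", "body": {"claw": [0.4, 0.4, 0.4, 0.4, 0.4, 0.4, 0.4, 0.4], "delta_pos": [[0.007, 0.058, 0.05], [0.007, 0.058, 0.15], [0, 0, 0.2], [0, 0, 0.2], [0, 0, 0.2], [0, 0, 0.15], [0, 0, 0.08], [0, 0, 0]], "delta_rot": [[0, 0, 0], [0, 0, 0], [0, 0, 0], [0, 0, 0], [0, 0, 0], [0, 0, 0], [0, 0, 0], [0, 0, 0]]}}

```text
time: 60.75
ee_pos: [0.6427, -0.3578, 0.0434]
eef_rot: [0.727, 0.687, -0.001, -0.003]
ft_force: [-0.1, -1.0, -0.5]
width: 0.0523
grip_force: 0.0
```

```bash
python3 - <<'E'
from nxt import *
cartR(st,np.array([.6430,-.3595,.004]),Rd,3)
E
```

```text
[ 0.6427 -0.3578  0.0434] [ 0.22  0.73  0.36  1.31 -0.26  1.15  0.54]
dist 0.03940053564267751 ang 0.43473106743410794
pos [[-0.003, 0.001, 0.066], [-0.003, 0.001, 0.066], [-0.003, 0.001, 0.066]]
rot [-0.0006, -0.0002, 0.0005]
```

Request:
{"method": "play_rows", "body": {"claw": [0.4, 0.4, 0.4, 0.4, 0.4], "delta_pos": [[-0.003, 0.001, 0.066], [-0.003, 0.001, 0.066], [-0.003, 0.001, 0.045], [0, 0, 0.015], [0, 0, 0]], "delta_rot": [[-0.0006, 0, 0.0005], [-0.0006, 0, 0.0005], [-0.0006, 0, 0.0005], [0, 0, 0], [0, 0, 0]]}}

```text
time: 61.25
ee_pos: [0.6438, -0.3609, 0.0076]
eef_rot: [0.729, 0.685, 0.002, 0.001]
ft_force: [0.2, 0.0, 0.7]
width: 0.0522
grip_force: 0.0
```

Request:
{"method": "play_rows", "body": {"claw": [0.6, 0.8, 1, 1, 1, 1, 1, 1], "delta_pos": [[0, 0, 0], [0, 0, 0], [0, 0, 0], [0, 0, 0], [0, 0, 0], [0, 0, 0], [0, 0, 0], [0, 0, 0]], "delta_rot": [[0, 0, 0], [0, 0, 0], [0, 0, 0], [0, 0, 0], [0, 0, 0], [0, 0, 0], [0, 0, 0], [0, 0, 0]]}}

```text
time: 62.05
ee_pos: [0.6441, -0.361, 0.0082]
eef_rot: [0.729, 0.685, 0.002, 0.001]
ft_force: [-0.7, 0.0, 3.1]
width: 0.0237
grip_force: 40.0
```

Request:
{"method": "play_rows", "body": {"claw": [1, 1, 1, 1, 1, 1, 1, 1], "delta_pos": [[0, 0, -0.06], [0, 0, -0.14], [0, 0, -0.2], [0, 0, -0.2], [0, 0, -0.2], [0, 0, -0.2], [0, 0, -0.2], [0, 0, -0.1]], "delta_rot": [[0, 0, 0], [0, 0, 0], [0, 0, 0], [0, 0, 0], [0, 0, 0], [0, 0, 0], [0, 0, 0], [0, 0, 0]]}}

```text
time: 62.85
ee_pos: [0.6432, -0.3617, 0.2734]
eef_rot: [0.729, 0.685, 0.003, 0.004]
ft_force: [0.6, 0.5, -1.4]
width: 0.0235
grip_force: 40.0
```

```bash
python3 - <<'E'
from nxt import *
zz=np.array([np.cos(np.radians(18)),np.sin(np.radians(18)),0])
g=goal(18,-1,np.array([.6970,.0135,.28])+.004*zz,[.1,.3,.0,2.3,3.5,1.1,-1.7]); print(g[0],g[1],g[2].round(2))
via=[[.1,.35,.45,1.5,.5,1.55,.3],[-.1,.34,.5,1.65,1.6,1.35,-.6],[-.1,.3,.3,2.1,2.8,1.25,-1.3],g[2]]; np.save("via3.npy",np.array(via))
rs=rows(q,via,maxang=8.3,maxpos=.046,jmax=.148)
for x in rs[::4]: print(x[2].round(2),"butt",(x[2]+.134*x[3].as_matrix()[:,0]).round(2),"z",x[3].as_matrix()[:,2].round(2))
for k in range(0,24,8): show(rs[k:])
E
```

```text
[ 0.6432 -0.3617  0.2734] [ 0.22  0.59  0.4   1.04 -0.23  1.54  0.51]
1.8550062573710662e-06 0.001591084166400943 [ 0.31  0.28 -0.15  2.32  3.7   1.07 -1.82]
[ 0.62 -0.37  0.27] butt [ 0.63 -0.24  0.26] z [-0.05 -0.05 -1.  ]
[ 0.5  -0.42  0.27] butt [ 0.52 -0.29  0.24] z [-0.26 -0.22 -0.94]
[ 0.4  -0.45  0.29] butt [ 0.41 -0.33  0.23] z [-0.43 -0.38 -0.82]
[ 0.37 -0.51  0.34] butt [ 0.38 -0.41  0.24] z [-0.49 -0.59 -0.64]
[ 0.39 -0.55  0.4 ] butt [ 0.4  -0.49  0.28] z [-0.46 -0.78 -0.43]
[ 0.43 -0.57  0.47] butt [ 0.44 -0.55  0.34] z [-0.36 -0.91 -0.19]
[ 0.49 -0.57  0.54] butt [ 0.51 -0.58  0.41] z [-0.2  -0.98  0.05]
[ 0.59 -0.52  0.57] butt [ 0.61 -0.56  0.45] z [ 0.14 -0.93  0.34]
[ 0.66 -0.44  0.56] butt [ 0.7  -0.48  0.44] z [ 0.43 -0.79  0.44]
[ 0.72 -0.35  0.53] butt [ 0.75 -0.39  0.41] z [ 0.66 -0.61  0.44]
[ 0.75 -0.25  0.48] butt [ 0.79 -0.29  0.35] z [ 0.83 -0.39  0.39]
[ 0.76 -0.17  0.42] butt [ 0.8  -0.2   0.29] z [ 0.94 -0.18  0.29]
[ 0.75 -0.09  0.36] butt [ 0.77 -0.1   0.23] z [0.99 0.04 0.17]
[ 0.71 -0.01  0.3 ] butt [ 0.72 -0.01  0.16] z [0.97 0.26 0.03]
rows 54
po
[... 594 characters left out ...]
.016, -0.016], [-0.095, 0.023, -0.018]]
rot [[0.0125, -0.0176, 0.0017], [0.0118, -0.0179, 0.0011], [0.0027, -0.0228, 0.0137], [0.0012, -0.023, 0.0134], [-0.0003, -0.023, 0.0132], [-0.0019, -0.0229, 0.0129], [-0.0034, -0.0228, 0.0126], [-0.0049, -0.0225, 0.0124]]
rows 38
pos [[-0.094, 0.03, -0.021], [-0.093, 0.037, -0.023], [-0.091, 0.044, -0.025], [-0.089, 0.051, -0.026], [-0.087, 0.058, -0.028], [-0.084, 0.065, -0.03], [-0.081, 0.071, -0.031], [-0.078, 0.078, -0.033]]
rot [[-0.0064, -0.0221, 0.0122], [-0.0079, -0.0217, 0.012], [-0.0093, -0.0211, 0.0118], [-0.0106, -0.0205, 0.0116], [-0.0119, -0.0197, 0.0115], [-0.0132, -0.0189, 0.0113], [-0.0144, -0.0181, 0.0112], [-0.0155, -0.0171, 0.011]]
```

Request:
{"method": "play_rows", "body": {"claw": [1, 1, 1, 1, 1, 1, 1, 1], "delta_pos": [[-0.065, -0.138, 0.016], [-0.065, -0.137, 0.019], [-0.066, -0.135, 0.022], [-0.066, -0.133, 0.025], [-0.067, -0.13, 0.028], [-0.066, -0.127, 0.03], [-0.066, -0.123, 0.033], [-0.065, -0.119, 0.035]], "delta_rot": [[0.0164, -0.0153, 0.006], [0.016, -0.0155, 0.0056], [0.0157, -0.0158, 0.005], [0.0153, -0.016, 0.0045], [0.015, -0.0163, 0.004], [0.0143, -0.0166, 0.0033], [0.0138, -0.017, 0.0028], [0.013, -0.0173, 0.002]]}}

```text
time: 63.65
ee_pos: [0.4204, -0.4435, 0.2796]
eef_rot: [0.734, 0.622, -0.273, 0.002]
ft_force: [0.6, -0.2, -0.2]
width: 0.0235
grip_force: 40.0
```

Request:
{"method": "play_rows", "body": {"claw": [1, 1, 1, 1, 1, 1, 1, 1], "delta_pos": [[-0.064, -0.115, 0.036], [-0.063, -0.11, 0.037], [-0.094, -0.011, -0.007], [-0.095, -0.004, -0.01], [-0.095, 0.002, -0.012], [-0.096, 0.009, -0.014], [-0.096, 0.016, -0.016], [-0.095, 0.023, -0.018]], "delta_rot": [[0.0125, -0.0176, 0.0017], [0.012, -0.018, 0.001], [0.0027, -0.023, 0.0137], [0.001, -0.023, 0.0134], [0, -0.023, 0.013], [-0.002, -0.023, 0.013], [-0.0034, -0.023, 0.0126], [-0.005, -0.0225, 0.0124]]}}

```text
time: 64.45
ee_pos: [0.3818, -0.5395, 0.3776]
eef_rot: [0.697, 0.503, -0.474, 0.188]
ft_force: [-1.1, 0.5, -0.9]
width: 0.0238
grip_force: 40.0
```

Request:
{"method": "play_rows", "body": {"claw": [1, 1, 1, 1, 1, 1, 1, 1], "delta_pos": [[-0.094, 0.03, -0.021], [-0.093, 0.037, -0.023], [-0.091, 0.044, -0.025], [-0.089, 0.051, -0.026], [-0.087, 0.058, -0.028], [-0.084, 0.065, -0.03], [-0.081, 0.071, -0.031], [-0.078, 0.078, -0.033]], "delta_rot": [[-0.0064, -0.022, 0.012], [-0.008, -0.0217, 0.012], [-0.0093, -0.021, 0.0118], [-0.0106, -0.0205, 0.0116], [-0.012, -0.0197, 0.0115], [-0.013, -0.019, 0.0113], [-0.0144, -0.018, 0.011], [-0.0155, -0.017, 0.011]]}}

```text
time: 65.25
ee_pos: [0.4703, -0.5741, 0.5165]
eef_rot: [0.586, 0.403, -0.528, 0.465]
ft_force: [0.2, -1.1, 0.4]
width: 0.0236
grip_force: 40.0
```

```bash
python3 - <<'E'
from nxt import *
via=list(np.load("via3.npy")); rs=rows(q,via[1:],maxang=8.3,maxpos=.046,jmax=.148)
for k in range(0,24,8): show(rs[k:])
E
```

```text
[ 0.4703 -0.5741  0.5165] [-0.32  0.4   0.83  1.63  1.35  1.27 -0.46]
rows 31
pos [[-0.019, 0.049, -0.014], [-0.037, 0.053, -0.023], [-0.057, 0.056, -0.031], [-0.038, 0.121, -0.072], [-0.028, 0.14, -0.087], [-0.017, 0.159, -0.101], [-0.006, 0.178, -0.113], [0.001, 0.098, -0.057]]
rot [[-0.0095, -0.01, 0.0049], [-0.011, -0.0104, 0.0077], [-0.0123, -0.011, 0.0104], [-0.0325, -0.0236, 0.0016], [-0.0358, -0.0201, 0.0023], [-0.0387, -0.0165, 0.0032], [-0.0411, -0.0128, 0.0043], [-0.0213, -0.005, 0.0026]]
rows 23
pos [[0.004, 0.103, -0.059], [0.007, 0.107, -0.061], [0.01, 0.112, -0.063], [0.014, 0.116, -0.064], [0.017, 0.12, -0.066], [0.021, 0.124, -0.066], [0.024, 0.128, -0.067], [0.028, 0.132, -0.068]]
rot [[-0.0218, -0.0041, 0.0029], [-0.0222, -0.0031, 0.0032], [-0.0225, -0.0022, 0.0036], [-0.0228, -0.0013, 0.0039], [-0.0231, -0.0004, 0.0042], [-0.0233, 0.0005, 0.0045], [-0.0234, 0.0014, 0.0049], [-0.0235, 0.0022, 0.0052]]
rows 15
pos [[0.032, 0.136, -0.068], [0.043, 0.1, -0.042], [0.045, 0.102, -0.043], [0.047, 0.103, -0.043], [0.049, 0.105, -0.044], [0.051, 0.106, -0.044], [0.054, 0.108, -0.044], [0.056, 0.109, -0.043]]
rot [[-0.0236, 0.0031, 0.0055], [-0.0198, 0.0049, 0.0065], [-0.0197, 0.0055, 0.0066], [-0.0196, 0.006, 0.0067], [-0.0194, 0.0066, 0.0068], [-0.0192, 0.007, 0.0069], [-0.019, 0.0075, 0.0069], [-0.0189, 0.0079, 0.007]]
```

Request:
{"method": "play_rows", "body": {"claw": [1, 1, 1, 1, 1, 1, 1, 1], "delta_pos": [[-0.019, 0.049, -0.014], [-0.037, 0.053, -0.023], [-0.057, 0.056, -0.031], [-0.038, 0.121, -0.072], [-0.028, 0.14, -0.087], [-0.017, 0.159, -0.101], [-0.006, 0.178, -0.113], [0, 0.098, -0.057]], "delta_rot": [[-0.0095, -0.01, 0.005], [-0.011, -0.0104, 0.0077], [-0.0123, -0.011, 0.0104], [-0.0325, -0.0236, 0.0016], [-0.0358, -0.02, 0.0023], [-0.0387, -0.0165, 0.003], [-0.041, -0.0128, 0.0043], [-0.0213, -0.005, 0.0026]]}}

```text
time: 66.05
ee_pos: [0.6321, -0.4677, 0.5565]
eef_rot: [0.327, 0.435, -0.45, 0.708]
ft_force: [-0.3, 0.2, -0.5]
width: 0.0235
grip_force: 40.0
```

Request:
{"method": "play_rows", "body": {"claw": [1, 1, 1, 1, 1, 1, 1, 1], "delta_pos": [[0.004, 0.103, -0.059], [0.007, 0.107, -0.061], [0.01, 0.112, -0.063], [0.014, 0.116, -0.064], [0.017, 0.12, -0.066], [0.021, 0.124, -0.066], [0.024, 0.128, -0.067], [0.028, 0.132, -0.068]], "delta_rot": [[-0.022, -0.004, 0.003], [-0.022, -0.003, 0.003], [-0.0225, -0.002, 0.0036], [-0.023, -0.0013, 0.004], [-0.023, 0, 0.004], [-0.0233, 0.0005, 0.0045], [-0.0234, 0.0014, 0.005], [-0.0235, 0.002, 0.005]]}}

```text
time: 66.85
ee_pos: [0.7325, -0.2934, 0.4904]
eef_rot: [0.13, 0.522, -0.279, 0.795]
ft_force: [-1.1, -0.4, -0.7]
width: 0.0237
grip_force: 40.0
```

```bash
python3 - <<'E'
from nxt import *
zz=np.array([np.cos(np.radians(18)),np.sin(np.radians(18)),0])
via=list(np.load("via3.npy")); print(via[-1].round(2))
cart(st,np.array([.697,.0135,.28])+.001*zz,18,-1,14)
E
```

```text
[ 0.7325 -0.2934  0.4904] [-0.55  0.39  0.81  2.09  2.66  1.2  -1.41]
[ 0.31  0.28 -0.15  2.32  3.7   1.07 -1.82]
dist 0.3739750222147803 ang 57.9279594871806
pos [[0.031, 0.088, -0.096], [0.035, 0.093, -0.089], [0.039, 0.098, -0.082], [0.043, 0.102, -0.074], [0.047, 0.106, -0.066], [0.051, 0.109, -0.058], [0.054, 0.111, -0.05], [0.058, 0.113, -0.041], [0.061, 0.114, -0.032], [0.064, 0.115, -0.023], [0.067, 0.115, -0.014], [0.069, 0.114, -0.005], [0.071, 0.113, 0.004], [0.073, 0.111, 0.013]]
rot [[-0.0205, 0.0083, 0.0063], [-0.0205, 0.0083, 0.0063], [-0.0205, 0.0083, 0.0063], [-0.0205, 0.0083, 0.0063], [-0.0205, 0.0083, 0.0063], [-0.0205, 0.0083, 0.0063], [-0.0205, 0.0083, 0.0063], [-0.0205, 0.0083, 0.0063], [-0.0205, 0.0083, 0.0063], [-0.0205, 0.0083, 0.0063], [-0.0205, 0.0083, 0.0063], [-0.0205, 0.0083, 0.0063], [-0.0205, 0.0083, 0.0063], [-0.0205, 0.0083, 0.0063]]
```

Request:
{"method": "play_rows", "body": {"claw": [1, 1, 1, 1, 1, 1, 1], "delta_pos": [[0.031, 0.088, -0.096], [0.035, 0.093, -0.089], [0.039, 0.098, -0.082], [0.043, 0.102, -0.074], [0.047, 0.106, -0.066], [0.051, 0.109, -0.058], [0.054, 0.111, -0.05]], "delta_rot": [[-0.0205, 0.0083, 0.0063], [-0.0205, 0.0083, 0.0063], [-0.0205, 0.0083, 0.0063], [-0.0205, 0.0083, 0.0063], [-0.0205, 0.0083, 0.0063], [-0.0205, 0.0083, 0.0063], [-0.0205, 0.0083, 0.0063]]}}

```text
time: 67.55
ee_pos: [0.7151, -0.1403, 0.3849]
eef_rot: [0.01, 0.631, -0.087, 0.771]
ft_force: [0.8, 0.6, -0.8]
width: 0.0237
grip_force: 40.0
```

Request:
{"method": "play_rows", "body": {"claw": [1, 1, 1, 1, 1, 1, 1], "delta_pos": [[0.058, 0.113, -0.041], [0.061, 0.114, -0.032], [0.064, 0.115, -0.023], [0.067, 0.115, -0.014], [0.069, 0.114, -0.005], [0.071, 0.113, 0.004], [0, 0, 0]], "delta_rot": [[-0.0205, 0.0083, 0.0063], [-0.0205, 0.0083, 0.0063], [-0.0205, 0.0083, 0.0063], [-0.0205, 0.0083, 0.0063], [-0.0205, 0.0083, 0.0063], [-0.0205, 0.0083, 0.0063], [0, 0, 0]]}}

```text
time: 68.25
ee_pos: [0.7009, -0.0086, 0.2936]
eef_rot: [-0.094, 0.693, 0.082, 0.711]
ft_force: [0.0, -0.4, -1.0]
width: 0.0234
grip_force: 40.0
```

```bash
python3 - <<'E'
from nxt import *
zz=np.array([np.cos(np.radians(18)),np.sin(np.radians(18)),0])
cart(st,np.array([.697,.0135,.27])+.001*zz,18,-1,3)
E
```

```text
[ 0.7009 -0.0086  0.2936] [-0.51  0.28  0.69  2.36  3.58  1.15 -1.94]
dist 0.03268105124727364 ang 4.11375856217862
pos [[0.039, 0.038, 0.004], [0.039, 0.038, 0.005], [0.039, 0.037, 0.006]]
rot [[-0.0069, 0.0024, 0.0022], [-0.0069, 0.0024, 0.0022], [-0.0069, 0.0024, 0.0022]]
```

Next I'll align over the third pocket, then locate the handle's butt with image code.

Request:
{"method": "play_rows", "body": {"claw": [1, 1, 1, 1, 1, 1], "delta_pos": [[0.039, 0.038, 0.004], [0.039, 0.038, 0.005], [0.039, 0.037, 0.006], [0, 0, 0], [0, 0, 0], [0, 0, 0]], "delta_rot": [[-0.007, 0.0024, 0.0022], [-0.007, 0.0024, 0.0022], [-0.007, 0.0024, 0.0022], [0, 0, 0], [0, 0, 0], [0, 0, 0]]}}

```text
time: 68.85
ee_pos: [0.6984, 0.0124, 0.2706]
eef_rot: [-0.11, 0.698, 0.11, 0.699]
ft_force: [-0.5, 0.1, -0.1]
width: 0.0234
grip_force: 40.0
```

```bash
python3 - <<'E'
from nxt import *
from h import *
np.set_printoptions(precision=4,suppress=True)
M=R.from_quat(st["eef_rot"]).as_matrix(); print(M.round(3)); b=st["ee_pos"]+.135*M[:,0]-.001*M[:,2]; print("model butt",b)
c=r.camera("scene"); np.savez("pics/s11.npz",**c)
T=c["cam_to_world"]; K=c["camera_matrix"]
def pj(x): v=T[:3,:3].T@(np.array(x)-T[:3,3]); v=v*[1,-1,-1]; v=K@v; return v[:2]/v[2]
print("exp px butt",pj(b),"grip",pj(st["ee_pos"]))
u0,v0=pj(b).astype(int); hsv=cv2.cvtColor(c["pixels"],cv2.COLOR_RGB2HSV)
y0,x0=v0-45,u0-22; sub=hsv[y0:y0+65,x0:x0+44]; m=((sub[...,0]<22)&(sub[...,1]>80)&(sub[...,2]>40)).astype(np.uint8)
n,l,s2,cen=cv2.connectedComponentsWithStats(m)
for i in range(1,n):
    if s2[i,4]>80:
        ys,xs=np.nonzero(l==i); print("comp",s2[i,:]+[x0,y0,0,0,0])
        for v in range(ys.min(),ys.max()+1,4): print(v+y0,xs[ys==v].min()+x0,xs[ys==v].max()+x0)
        print("bottom",ys.max()+y0,xs[ys==ys.max()].mean()+x0)
# predicted lower-end corners
for dx,dy in ((1,1),(1,-1),(-1,1),(-1,-1)): print("corner",pj(b+.009*(dx*M[:,1]+dy*M[:,2])))
E
```

```text
[0.6984 0.0124 0.2706] [-0.49  0.33  0.67  2.36  3.63  1.2  -1.99]
[[ 0.001 -0.307  0.952]
 [-0.     0.952  0.307]
 [-1.    -0.001  0.001]]
model butt [0.6976 0.012  0.1356]
exp px butt [258.0658 256.5667] grip [257.4497 206.8056]
comp [253 214  11  45 414]
214 253 253
218 253 263
222 253 262
226 253 262
230 253 262
234 253 262
238 254 262
242 253 262
246 254 262
250 254 262
254 253 262
258 257 260
bottom 258 258.5
corner [261.1125 260.6226]
corner [263.5017 254.3065]
corner [252.5695 258.8519]
corner [255.0746 252.5847]
```

Request:
{"method": "play_rows", "body": {"claw": [1, 1, 1, 1, 1, 1, 1], "delta_pos": [[0.06, 0, 0], [0.08, 0, 0], [0.08, 0, 0], [0.08, 0, 0], [0.08, 0, 0], [0.04, 0, 0], [0, 0, 0]], "delta_rot": [[0, 0, 0], [0, 0, 0], [0, 0, 0], [0, 0, 0], [0, 0, 0], [0, 0, 0], [0, 0, 0]]}}

```text
time: 69.6
ee_pos: [0.6983, 0.0127, 0.1852]
eef_rot: [-0.11, 0.699, 0.11, 0.698]
ft_force: [-0.3, -0.0, -0.9]
width: 0.0232
grip_force: 40.0
```

```bash
python3 - <<'E'
from nxt import *
print(st["ft_force"].round(1),R.from_quat(st["eef_rot"]).as_matrix().round(3))
E
```

```text
[0.6983 0.0127 0.1852] [-0.42  0.61  0.59  2.34  3.51  1.43 -1.97]
[-0.3 -0.  -0.9] [[-0.001 -0.308  0.952]
 [-0.001  0.952  0.308]
 [-1.    -0.    -0.001]]
```

The butt is in the pocket with no force. I'll lower the rest of the way, release, and rise straight up.

Request:
{"method": "play_rows", "body": {"claw": [1, 1, 1, 1, 1, 1], "delta_pos": [[0.05, 0, 0], [0.05, 0, 0], [0.04, 0, 0], [0.03, 0, 0], [0.015, 0, 0], [0, 0, 0]], "delta_rot": [[0, 0, 0], [0, 0, 0], [0, 0, 0], [0, 0, 0], [0, 0, 0], [0, 0, 0]]}}

```text
time: 70.2
ee_pos: [0.6985, 0.0126, 0.1492]
eef_rot: [-0.11, 0.698, 0.11, 0.699]
ft_force: [0.3, -0.7, -1.0]
width: 0.0235
grip_force: 40.0
```

Request:
{"method": "play_rows", "body": {"claw": [0.8, 0.6, 0.5, 0.45, 0.45, 0.45, 0.45, 0.45], "delta_pos": [[0, 0, 0], [0, 0, 0], [0, 0, 0], [0, 0, 0], [0, 0, 0], [0, 0, 0], [-0.05, 0, 0], [-0.1, 0, 0]], "delta_rot": [[0, 0, 0], [0, 0, 0], [0, 0, 0], [0, 0, 0], [0, 0, 0], [0, 0, 0], [0, 0, 0], [0, 0, 0]]}}

```text
time: 71.0
ee_pos: [0.6981, 0.0127, 0.1785]
eef_rot: [-0.11, 0.699, 0.11, 0.698]
ft_force: [0.7, -0.3, 0.9]
width: 0.0477
grip_force: 0.0
```

Request:
{"method": "play_rows", "body": {"claw": [0.45, 0.45, 0.45, 0.45, 0.45, 0.45], "delta_pos": [[-0.12, 0, 0], [-0.15, 0, 0], [-0.15, 0, 0], [-0.15, 0, 0], [0, 0, 0], [0, 0, 0]], "delta_rot": [[0, 0, 0], [0, 0, 0], [0, 0, 0], [0, 0, 0], [0, 0, 0], [0, 0, 0]]}}

```text
time: 71.6
ee_pos: [0.6981, 0.0126, 0.2949]
eef_rot: [-0.11, 0.697, 0.11, 0.7]
ft_force: [-0.1, -0.3, -0.3]
width: 0.0481
grip_force: 0.0
```

```bash
python3 - <<'E'
from nxt import *
from h import *
np.set_printoptions(precision=4,suppress=True)
c=r.camera("scene"); d=r.camera("top"); np.savez("pics/s12.npz",**c); np.savez("pics/t12.npz",**d)
T=c["cam_to_world"]; K=c["camera_matrix"]
def pj(x): v=T[:3,:3].T@(np.array(x)-T[:3,3]); v=v*[1,-1,-1]; v=K@v; return v[:2]/v[2]
g=cv2.cvtColor(c["pixels"],cv2.COLOR_RGB2HSV)
for n,x,y in (("B",.6888,.0845),("A",.697,.0135)):
    for z in (.196,.18,.15,.11): u=pj([x,y,z]).round().astype(int); print(n,z,u,c["pixels"][u[1]-1:u[1]+2,u[0]-1:u[0]+2].mean((0,1)).astype(int))
    u=pj([x,y,.175]).round().astype(int); sub=c["pixels"][u[1]-25:u[1]+30,u[0]-14:u[0]+14].max(2)<45
    ys,xs=np.nonzero(sub); print(" dark rows",ys.min()+u[1]-25,ys.max()+u[1]-25,"cols",xs.min()+u[0]-14,xs.max()+u[0]-14,len(ys),"expected top",pj([x,y,.196]))
# change in scene around vases, mould, jar, sponge against earlier pictures
s5=load("s5")["pixels"].astype(int); now=c["pixels"].astype(int)
df=np.abs(cv2.GaussianBlur(c["pixels"],(5,5),0).astype(int)-cv2.GaussianBlur(load("s9")["pixels"],(5,5),0).astype(int)).max(2)>40
n,l,s2,_=cv2.connectedComponentsWithStats(df.astype(np.uint8)); print([x.tolist() for x in s2[1:] if x[4]>40])
E
```

```text
[0.6981 0.0126 0.2949] [-0.52  0.26  0.7   2.35  3.67  1.13 -2.  ]
B 0.196 [292 248] [61 56 48]
B 0.18 [292 253] [67 61 54]
B 0.15 [291 264] [88 84 80]
B 0.11 [290 277] [97 80 59]
 dark rows 245 253 cols 282 283 3 expected top [292.1935 247.5513]
A 0.196 [259 236] [70 59 49]
A 0.18 [259 241] [51 45 40]
A 0.15 [259 252] [90 85 82]
A 0.11 [259 265] [87 72 52]Traceback (most recent call last):
  File "<stdin>", line 11, in <module>
    return umr_minimum(a, axis, None, out, keepdims, initial, where)
ValueError: zero-size array to reduction operation minimum which has no identity
```

Both brushes read dark bristles at 196 mm, steel at 150 mm and wood at 110 mm, so they are seated and vertical. Last, I'll compare the picture with the earlier ones to see that nothing else has changed.

```bash
python3 - <<'E'
from h import *
b=lambda n:cv2.GaussianBlur(load(n)["pixels"],(5,5),0).astype(int)
for a,c in (("s12","s9"),("s12","s6"),("t12","top0")):
    df=(np.abs(b(a)-b(c)).max(2)>35).astype(np.uint8); n,l,s2,_=cv2.connectedComponentsWithStats(df); print(a,c,[x.tolist() for x in s2[1:] if x[4]>25])
E
```

```text
s12 s9 [[293, 0, 55, 83, 1380], [335, 0, 54, 95, 1310], [413, 12, 8, 5, 26], [195, 80, 120, 199, 6047], [299, 91, 60, 125, 3482], [302, 111, 6, 14, 48], [287, 161, 12, 4, 34], [307, 165, 12, 3, 28], [289, 167, 5, 8, 32], [299, 166, 7, 9, 48], [258, 171, 58, 111, 1896], [258, 172, 22, 8, 112], [299, 179, 7, 7, 37], [288, 182, 8, 7, 42], [137, 207, 56, 38, 593], [221, 257, 20, 12, 154], [247, 260, 18, 16, 105], [294, 265, 9, 14, 86], [231, 275, 5, 14, 40], [238, 275, 6, 10, 34]]
s12 s6 [[306, 0, 14, 5, 42], [321, 0, 6, 7, 30], [326, 0, 30, 44, 931], [278, 5, 31, 13, 212], [275, 12, 5, 13, 41], [319, 13, 6, 11, 46], [415, 17, 20, 7, 59], [354, 24, 13, 12, 61], [224, 38, 114, 171, 6776], [339, 47, 4, 10, 33], [409, 51, 18, 28, 258], [354, 96, 6, 16, 78], [397, 100, 13, 11, 70], [386, 105, 6, 7, 27], [406, 112, 6, 8, 33], [291, 149, 12, 8, 64], [337, 155, 22, 8, 101], [321, 158, 30, 21, 360], [299, 165, 7, 10, 58], [307, 169, 13, 27, 165], [272, 173, 8, 6, 26], [298, 179, 9, 8, 53], [258, 188, 48, 99, 1466], [158, 200, 79, 42, 1027], [137, 207, 56, 38, 596], [254, 239, 8, 9, 62], [195, 240, 41, 39, 553], [252, 255, 25, 21, 183], [227, 259, 14, 10, 113], [241, 258, 12, 6, 44], [245, 266, 7, 8, 35], [231, 270, 13, 23, 177], [268, 293, 6, 8, 30]]
t12 top0 [[197, 123, 161, 297, 21526], [223, 132, 12, 27, 140], [238, 140, 11, 11, 100], [212, 150, 10, 13, 51], [341, 177, 77, 14, 767], [94, 201, 17, 66, 366], [333, 202, 77, 21, 740], [109, 208, 19, 20, 342], [137, 209, 23, 20, 381], [165, 212, 21, 56, 705], [274, 237, 12, 26, 247], [107, 242, 20, 23, 391], [136, 242, 23, 22, 379], [336, 249, 16, 18, 214], [356, 258, 25, 20, 406], [391, 267, 25, 20, 412], [155, 286, 17, 11, 131], [103, 290, 19, 11, 128], [139, 290, 10, 12, 82], [19, 323, 236, 83, 9228], [226, 403, 18, 10, 121]]
```

```bash
python3 -c "
from bench import r
print(r.close_job())"
```

```text
the job is handed in; nothing more can be done
None
```

The job is handed in, with no verdict returned: all four vases are upright on the tray, which is home in the bay; the fan lever was pushed to its on stop only after that; both brushes stand bristles up in separate pockets, and the mould, jar and sponge were left alone.

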